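# Load the filter holders on the spectrometer alignment stands

## Robot

A 6-joint arm with a two-finger parallel gripper is mounted at the origin on the work surface. World frame = base frame: x ahead of the robot, y to its left, z up, the work surface at z = 0. Lengths are in m, angles in degrees, forces in N, time in s.
With the tool pointing down it reaches from about 0.4 to 0.825 m from the base axis. Payload 7 kg.
Tool frame: the origin (TCP) lies between the finger pads; the fingertips stand 22 mm ahead of it and the grasp point (between the pads) lies 3 mm ahead of it; z points along the fingers, y is the line along which they close (so a half turn about z gives the same grasp; the last joint's range is limited). The gripper opens to 88 mm and grips with 3 to 60 N. Pads are 19 mm wide; open, the fingers measure 130 mm over their backs; the gripper's body (78 mm by 193 mm) begins 47 mm behind the grasp point.
Start: joints at [91.794, 20.546, 0.682, 0, -70.136, -16.507], TCP at [0.171, 0.653, 0.249] pointing down, gripper open.
Joint ranges: [-176.03, 176.03], [-82.01, 121.73], [-58.28, 71.71], [-173.87, 95.51], [-174.79, -0.11], [-173.66, 173.66]. Speed limits (degrees/s): [136.94, 136.94, 172.46, 180, 180, 180].

## Interface

Orientations are given as [roll, pitch, yaw] about the fixed x, y, z axes, in that order (R = Rz(yaw) Ry(pitch) Rx(roll)).
In Python, from plant import r, vision gives the robot as it stands.
- The arm moves only by the shell command python3 -m pendant 'ROWS' [FORCE]. ROWS is JSON, a list that holds one entry, the list of rows, each a list of 7 numbers: the shift along the tool's x, y, z scaled (see below), then the turn, a rotation vector about the tool's x, y, z scaled (see below), then the opening, from -1 (shut) to 1 (fully open). In form: [[[x, y, z, wx, wy, wz, fingers], ...]]. A call has exactly 8 rows; each row shifts and turns the commanded pose from where the row before left it, along the tool's axes as they then stand; what a row does not reach is not made up. The controller multiplies each number of a shift by 20 mm and each number of a turn by 4 degrees. A row lasts 1/10 s, in which the tool goes at most 50 mm and 8.59 degrees, less where a joint would pass 70% of its speed; a pose out of reach is approached as far as the arm can. A call with a number of a shift or a turn outside -1 to 1 is refused whole. A call with a gripper value outside its range is refused whole. The fingers move at their own pace and stop on an object; FORCE is the grip in N (left out, the last holds). Time passes only in rows, so rows that do not move let the fingers close, or fill a call up. It gives the time, the measured TCP pose, the force, the opening and the grip force at its end, in the units of the state.
- r.get_state(): the state, without advancing time (a new reading comes with each control period).
- vision.capture(name): name is "scene" or "top" or "wrist"; returns a dict with "frame" (384x512x3 uint8, blue, green, red), "depth" (384x512 float32, m along the optical axis (not along the pixel's ray), 0 where there is no reading), "camera_matrix" (3x3 intrinsics, pixels), "k1" (the pictures are not rectified: a ray, as slopes to the right and down, at radius r is drawn at 1 + k1 r^2 times it, then the intrinsics apply), "extrinsics" (4x4, takes a point from world to camera coordinates); the wrist camera has in their place "hand_eye" (4x4, takes a point from camera to tool coordinates, whose origin is the TCP and whose axes are the flange's). Camera axes: x right, y up, looking along -z (the intrinsics and any distortion apply to the point x, -y, -z); pixel columns grow to the right and rows downward; lengths in m; the calibration is good to about 2 mm. A picture is of the moment at which its call begins: read the wrist's pose just before it.
- r.close_job(): hands the job in; it is judged then, once.
The state is a dict: "time_s": time; "joints": joint angles; "qd": joint speeds; "joint_torque": joint torques, N m; "tcp_pos": TCP position; "eef_rot": TCP orientation; "contact_force": force on the tool from outside, world axes, zero at the start; "moment": the same for the moment, N m; "gripper_width": finger opening in m; "gripper_force": force on a finger pad.
Only numpy, scipy, OpenCV 4.12 (cv2) and the standard library are available. Lean on these libraries where they do the work, as an engineer would, in place of code of your own. Each camera call takes 0.05 s, during which the arm holds its last target. There are 200 camera calls.

## Task

Take the white reference plate off its post and lay it flat, knob up, in the orange case, set every filter holder there is, knob up and centred, on the post of the stand of its own colour with its red pointer over the stand's red line, and with all that done push the green start button fully down for the first scan. Then give every holder a quarter turn on its post so that its pointer lies over the stand's black line, and when all are turned push the button fully down again. Leave the holders there and the other things on the bench alone, and put right whatever gets knocked out of place along the way.

Things in the scene. Friction and masses are not known exactly. Their poses are not given: they have to be found in the camera images.
- holder_blue: Filter holder with a blue knob (may be absent): square aluminium plate 56 x 56 x 8 mm, on it a round blue knob 30 mm in diameter and 30 mm tall (top 38 mm above the underside), and a red pointer 8 mm wide, 6 mm thick, that sticks out of the middle of one side. 90 g nominal. Origin: centre of the underside; z up through the knob, the pointer points along -x.
- holder_blue_tip (a point): Tip of the red pointer of the blue holder, 44 mm from its centre line, 4 mm above its underside.
- stand_blue: Fixed stand, blue stripe on its +x end: aluminium foot 8 mm thick (x -77 to 53, y -35 to 35 mm, tongue to y = 75 mm) and a narrow square steel post 24 x 24 mm, flat top 40 mm above the bench. Origin: on the bench under the post centre. Two lines 5 mm wide painted on the foot run straight out from the post: red along -x (x -29 to -75 mm), black along +y (y 31 to 73 mm).
- holder_green: Filter holder with a green knob (may be absent): square aluminium plate 56 x 56 x 8 mm, on it a round green knob 30 mm in diameter and 30 mm tall (top 38 mm above the underside), and a red pointer 8 mm wide, 6 mm thick, that sticks out of the middle of one side. 90 g nominal. Origin: centre of the underside; z up through the knob, the pointer points along -x.
- holder_green_tip (a point): Tip of the red pointer of the green holder, 44 mm from its centre line, 4 mm above its underside.
- stand_green: Fixed stand, green stripe on its +x end: aluminium foot 8 mm thick (x -77 to 53, y -35 to 35 mm, tongue to y = 75 mm) and a narrow square steel post 24 x 24 mm, flat top 40 mm above the bench. Origin: on the bench under the post centre. Two lines 5 mm wide painted on the foot run straight out from the post: red along -x (x -29 to -75 mm), black along +y (y 31 to 73 mm).
- holder_yellow: Filter holder with a yellow knob (may be absent): square aluminium plate 56 x 56 x 8 mm, on it a round yellow knob 30 mm in diameter and 30 mm tall (top 38 mm above the underside), and a red pointer 8 mm wide, 6 mm thick, that sticks out of the middle of one side. 90 g nominal. Origin: centre of the underside; z up through the knob, the pointer points along -x.
- holder_yellow_tip (a point): Tip of the red pointer of the yellow holder, 44 mm from its centre line, 4 mm above its underside.
- stand_yellow: Fixed stand, yellow stripe on its +x end: aluminium foot 8 mm thick (x -77 to 53, y -35 to 35 mm, tongue to y = 75 mm) and a narrow square steel post 24 x 24 mm, flat top 40 mm above the bench. Origin: on the bench under the post centre. Two lines 5 mm wide painted on the foot run straight out from the post: red along -x (x -29 to -75 mm), black along +y (y 31 to 73 mm).
- reference: White reference plate: 56 x 56 x 8 mm with a round black knob 30 mm in diameter, 30 mm tall (top 38 mm above the underside), no pointer; 90 g nominal. Starts on the post of the blue stand. Origin: centre of the underside, z up through the knob.
- case: Orange open-topped case, loose, 500 g, 120 x 120 x 22 mm outside, walls and floor 5 mm. Origin: centre of the underside, z up.
- start (a joint): Round green start button: 0 m released, 0.006 m fully down; springs back, 5 N to press fully.
- start_top (a point): Centre of the top of the start button (radius 16 mm), facing up.
- jar: Bystander, leave alone: small amber jar 32 mm in diameter, 42 mm tall. Origin: centre of the underside.
- cuvette_box: Bystander, leave alone: clear box 28 x 45 x 30 mm. Origin: centre of the underside.
- wipes: Bystander, leave alone: green box 30 x 50 x 35 mm. Origin: centre of the underside.
- wash_bottle: Bystander, leave alone: white wash bottle 56 mm in diameter, 120 mm tall. Origin: centre of the underside.
- solvent: Bystander, leave alone: amber bottle 68 mm in diameter, 110 mm tall. Origin: centre of the underside.
- driver: Bystander, leave alone: screwdriver lying on the bench.
- tip_box: Bystander, leave alone: blue box 70 x 110 x 50 mm. Origin: centre of the underside.
Things that resemble listed ones, but are neither listed nor needed, are in the scene too. What is shaped like the holder_yellow but brown or pink is not meant.

How it is judged:
By the outcome, as a careful person would: the job done as asked, in the order asked, and still so for the second after the job is handed in, with the robot touching nothing.
Of holder_blue, holder_green, holder_yellow only 2 to 3 are there at a start; the rules pass over those that are not, and their reading is None.
At some moment in a run one of holder_blue, holder_green, holder_yellow, case may be knocked a few centimetres aside while the robot is not near it.
Once in a run the grip may slacken for a moment while it holds something.
It also fails if it takes over 210 s, if anything falls off the work surface, if the arm or the gripper's body presses on something with over 40 N, if the wrist force passes 120 N, or if a joint passes its speed limit or range.

## Working session

There is one attempt and no reset: what is moved stays moved. The work goes in short steps, Python scripts to look and compute and a shell command to move; the robot and the scene stay as the last step left them, time stands still between calls to the robot, and variables do not carry over. Pictures are saved under pics/ and viewed, at most 14 in all, crops included, and the job is handed in when it is done.

```bash
ls; mkdir -p pics; python3 - <<'E'
from plant import r, vision
import cv2,numpy as np
print(r.get_state())
for n in ("scene","top","wrist"):
    c=vision.capture(n); cv2.imwrite(f"pics/{n}0.png",c["frame"]); np.savez(f"pics/{n}0.npz",**c)
    print(n,c["camera_matrix"].tolist(),c["k1"],np.round(c.get("extrinsics",c.get("hand_eye")),4).tolist())
a=cv2.imread("pics/top0.png")
cv2.imwrite("pics/top0b.png",cv2.resize(a,(800,600),interpolation=cv2.INTER_CUBIC))
E
```

```text
pics
{'time_s': 0.0, 'joints': array([ 9.17926863e+01,  2.05928499e+01,  6.34058688e-01, -2.25642541e-02,
       -7.01362027e+01, -1.65063042e+01]), 'qd': array([-0.04325069, -0.07327809,  0.07800985, -0.07099498,  0.07516875,
        0.00457723]), 'joint_torque': array([-5.14579770e-04, -5.82719886e+01,  2.93049413e+01,  6.99698031e+00,
        6.92967908e-03, -1.53584938e-04]), 'tcp_pos': array([0.17134232, 0.65241646, 0.24760117]), 'eef_rot': array([ 1.79902894e+02, -6.65518536e-03, -1.47212969e+01]), 'contact_force': array([ 0.1157176 ,  0.30461884, -0.35453957]), 'moment': array([-0.02296857, -0.00998276, -0.010645  ]), 'gripper_force': 0.0, 'gripper_width': 0.08751969356821068}
scene [[390.6684428487919, 0.0, 249.76841302795137], [0.0, 390.6684428487919, 193.0841687231239], [0.0, 0.0, 1.0]] -0.05783088180998692 [[-0.6922, 0.7217, 0.003, 0.3469], [-0.5739, -0.5529, 0.6041, 0.2969], [0.4376, 0.4165, 0.7969, -1.3815], [0.0, 0.0, 0.0, 1.0]]
top [[359.8942264473406, 0.0, 260.06602751286164], [0.0, 359.8942264473406, 185.19628070772094], [0.0, 0.0, 1.0]] -0.03232713954619137 [[0.0006, -1.0, -0.0067, 0.0132], [0.989, -0.0004, 0.148, -0.5542], [-0.148, -0.0067, 0.989, -1.176], [0.0, 0.0, 0.0, 1.0]]
wrist [[292.44917450645795, 0.0, 257.5402843564862], [0.0, 292.44917450645795, 190.281905784906], [0.0, 0.0, 1.0]] -0.029441584000866806 [[0.0014, 0.9562, 0.2927, 0.0792], [1.0, -0.0012, -0.0009, -0.0003], [-0.0006, 0.2927, -0.9562, -0.1349], [0.0, 0.0, 0.0, 1.0]]
```

View pics/top0b.png

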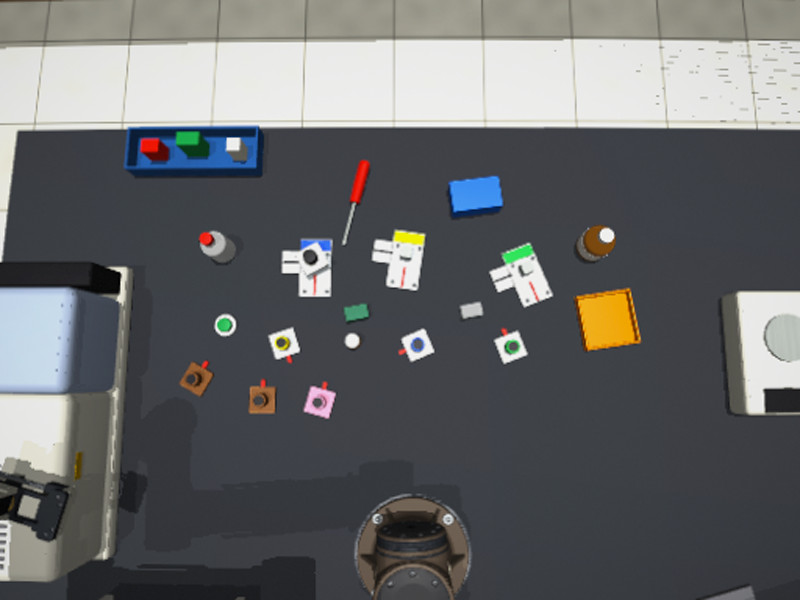

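View pics/scene0.png

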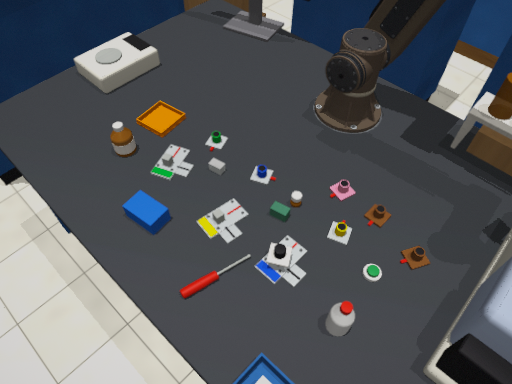

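The top view shows all three holders at 800-px positions yellow (284,343), blue (418,345) and green (510,346). The stands are blue (313,267, carrying the reference), yellow (405,260) and green (527,268), with the button at (225,325) and the case at (608,320). The brown and pink decoys are below them. The scene view agrees.

```bash
cat > h.py <<'E'
import numpy as np, cv2
from scipy.spatial.transform import Rotation as Ro
def load(name, n):
    "capture, save as pics/<name><n>, return camera dict with T = camera->world"
    from plant import r, vision
    s=r.get_state(); c=dict(vision.capture(name)); fin(c,s)
    cv2.imwrite(f"pics/{name}{n}.png",c["frame"]); return c,s
def fin(c,s=None):
    if "extrinsics" in c: c["T"]=np.linalg.inv(c["extrinsics"])
    else:
        W=np.eye(4); W[:3,:3]=Ro.from_euler("xyz",s["eef_rot"],degrees=True).as_matrix(); W[:3,3]=s["tcp_pos"]
        c["T"]=W@c["hand_eye"]
def rays(c,uv):
    u=cv2.undistortPoints(np.float64(uv).reshape(-1,1,2),c["camera_matrix"],np.array([float(c["k1"]),0,0,0]))[:,0]
    d=np.c_[u[:,0],-u[:,1],-np.ones(len(u))]@c["T"][:3,:3].T
    return c["T"][:3,3],d
def plane(c,uv,z):
    o,d=rays(c,uv); return o+d*((z-o[2])/d[:,2])[:,None]
def pts(c,uv):
    uv=np.asarray(uv); z=c["depth"][uv[:,1].astype(int),uv[:,0].astype(int)]
    o,d=rays(c,uv); return o+d*z[:,None]
def tri(c1,p1,c2,p2):
    (o1,d1),(o2,d2)=rays(c1,[p1]),rays(c2,[p2]); d1,d2=d1[0],d2[0]
    t=np.linalg.lstsq(np.c_[d1,-d2],o2-o1,rcond=None)[0]
    a,b=o1+t[0]*d1,o2+t[1]*d2; return (a+b)/2,np.linalg.norm(a-b)
HUE=dict(red=[(0,6),(174,180)],orange=[(14,22)],yellow=[(24,33)],green=[(50,80)],blue=[(104,125)])
def mask(c,col,smin=120,vmin=50):
    h=cv2.cvtColor(c["frame"],cv2.COLOR_BGR2HSV); m=0
    for a,b in HUE[col]: m=m|cv2.inRange(h,(a,smin,vmin),(b,255,255))
    return m
def white(c,vmin=150,smax=60):
    return cv2.inRange(cv2.cvtColor(c["frame"],cv2.COLOR_BGR2HSV),(0,0,vmin),(180,smax,255))
def blobs(m,amin=8):
    n,l,st,ce=cv2.connectedComponentsWithStats(m)
    return [(st[i,4],ce[i],np.argwhere(l==i)[:,::-1]) for i in range(1,n) if st[i,4]>=amin]
E
python3 - <<'E'
from h import *
np.set_printoptions(precision=3,suppress=True)
for n in ("top","scene"):
    c=dict(np.load(f"pics/{n}0.npz")); fin(c)
    print(n)
    for col in HUE:
        for a,ce,uv in blobs(mask(c,col)):
            p=pts(c,uv); 
            if a<3000 and .2<np.median(p[:,0])<1.1 and abs(np.median(p[:,1]))<.6: print(col,a,ce,np.median(p,0),"zmax",p[:,2].max(),"ext",np.ptp(p,0)[:2])
E
```

```text
top
red 185 [98.238 95.032] [0.873 0.583 0.058] zmax 1.245115521397279 ext [0.52  0.607]
red 213 [229.883 115.681] [0.808 0.12  0.022] zmax 0.02942102194859242 ext [0.11  0.044]
red 62 [131.581 152.452] [0.65  0.427 0.12 ] zmax 0.12418236193509746 ext [0.058 0.067]
red 11 [201. 181.] [0.574 0.219 0.009] zmax 0.012731381914995232 ext [0.036 0.002]
red 15 [322.267 211.8  ] [ 0.466 -0.2    0.004] zmax 0.010062156369522013 ext [0.014 0.012]
red 15 [256.867 224.6  ] [0.422 0.024 0.007] zmax 0.011047808111956936 ext [0.011 0.014]
red 16 [184.75  229.375] [0.408 0.27  0.008] zmax 0.01247144378665399 ext [0.017 0.012]
red 17 [131.    232.882] [0.393 0.457 0.006] zmax 0.010698602555652803 ext [0.014 0.012]
red 16 [168.    244.812] [0.353 0.328 0.006] zmax 0.008776296599098954 ext [0.017 0.01 ]
red 16 [207.312 246.062] [0.35  0.194 0.006] zmax 0.009256968809183919 ext [0.014 0.011]
orange 225 [381.671 154.778] [ 0.647 -0.388  0.076] zmax 0.09826359251573002 ext [0.066 0.063]
orange 1279 [388.601 203.98 ] [ 0.494 -0.431  0.005] zmax 1.245115521397279 ext [0.19  0.503]
yellow 114 [261.342 151.93
[... 2542 characters left out ...]
0.44  -0.208  0.03 ] zmax 0.04235206651990764 ext [0.056 0.062]
green 113 [161.796 171.655] [ 0.642 -0.238  0.009] zmax 0.013371310108782675 ext [0.039 0.073]
green 65 [278.954 213.   ] [0.521 0.129 0.031] zmax 0.03760934815783801 ext [0.032 0.044]
green 108 [372.694 270.333] [0.483 0.413 0.023] zmax 0.9204967397291324 ext [0.549 0.09 ]
blue 88 [261.602 170.909] [ 0.445 -0.004  0.033] zmax 0.9204967397291324 ext [0.618 0.538]
blue 1265 [146.613 211.502] [ 0.775 -0.127  0.049] zmax 0.9204967397291324 ext [0.304 0.728]
blue 212 [268.042 270.467] [0.662 0.219 0.01 ] zmax 0.9204967397291324 ext [0.366 0.305]
blue 913 [262.361 372.202] [0.846 0.369 0.009] zmax 0.9204967397291324 ext [0.197 0.149]
```

```bash

python3 -m pendant '[[[1,0.6,0,0,0,0,0.3],[1,0.6,0,0,0,0,0.3],[1,0.6,0,0,0,0,0.3],[1,0.6,0,0,0,0,0.3],[1,0.6,0,0,0,0,0.3],[1,0.6,0,0,0,0,0.3],[1,0.6,0,0,0,0,0.3],[1,0.6,0,0,0,0,0.3]]]' 
python3 -m pendant '[[[1,0.6,0,0,0,0,0.3],[1,0.6,0,0,0,0,0.3],[1,0.6,0,0,0,0,0.3],[1,0.6,0,0,0,0,0.3],[1,0.6,0,0,0,0,0.3],[1,0.6,0,0,0,0,0.3],[1,0.6,0,0,0,0,0.3],[1,0.6,0,0,0,0,0.3]]]' 
python3 -m pendant '[[[1,0.6,0,0,0,0,0.3],[1,0.6,0,0,0,0,0.3],[1,0.6,0,0,0,0,0.3],[1,0.6,0,0,0,0,0.3],[1,0.6,0,0,0,0,0.3],[1,0.6,0,0,0,0,0.3],[1,0.6,0,0,0,0,0.3],[1,0.6,0,0,0,0,0.3]]]' 
python3 -m pendant '[[[0,0,0,0,0,-0.9,0.3],[0,0,0,0,0,-0.9,0.3],[0,0,0,0,0,-0.9,0.3],[0,0,0,0,0,-0.9,0.3],[0,0,0,0,0,0,0.3],[0,0,0,0,0,0,0.3],[0,0,0,0,0,0,0.3],[0,0,0,0,0,0,0.3]]]' 
python3 - <<'E'
from h import *
np.set_printoptions(precision=3,suppress=True)
c,s=load("wrist",1); print(s["tcp_pos"],s["eef_rot"],s["joints"])
E
```

```text
time_s: 0.95
tcp_pos: [0.3033, 0.5175, 0.2489]
eef_rot: [-180.0, 0.0, -14.8]
contact_force: [-0.4, -0.2, -0.0]
gripper_width: 0.0569
gripper_force: 0.0
time_s: 1.75
tcp_pos: [0.4333, 0.3839, 0.2488]
eef_rot: [-180.0, -0.0, -14.8]
contact_force: [-0.0, 0.2, -0.0]
gripper_width: 0.0565
gripper_force: 0.0
time_s: 2.55
tcp_pos: [0.5633, 0.2502, 0.2488]
eef_rot: [-180.0, -0.0, -14.8]
contact_force: [-0.0, 0.4, 0.6]
gripper_width: 0.0572
gripper_force: 0.0
time_s: 3.35
tcp_pos: [0.5626, 0.2521, 0.2486]
eef_rot: [-180.0, -0.0, -0.4]
contact_force: [-0.0, -0.3, 1.0]
gripper_width: 0.0572
gripper_force: 0.0
[0.563 0.252 0.249] [-179.996   -0.004   -0.368] [ 42.268  15.085  -7.092  -0.    -67.817  47.364]
```

View pics/wrist1.png

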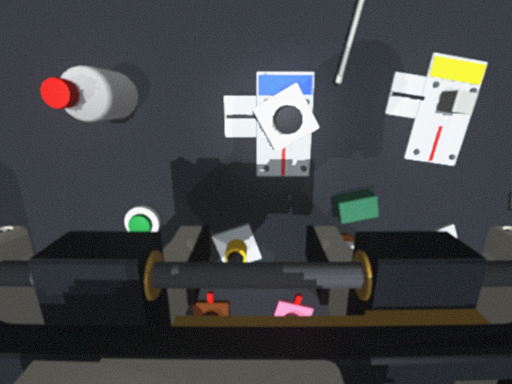

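The wrist view shows the blue stand with the reference knob at (288,120), the yellow stand's post at about (455,100), the yellow holder at (236,250) behind the gripper, and the button at (140,222). Next I'll measure the stands from their painted lines, and the reference knob and posts from depth.

```bash
cat >> h.py <<'E'
def line(c,uv,z):
    p=plane(c,uv,z)[:,:2]; m=p.mean(0); w,v=np.linalg.eigh(np.cov((p-m).T)); return m,v[:,1],4*np.sqrt(np.maximum(w,0))*.866
def stand(c,near,z=.008,rad=.1):
    "post centre and yaw from the red and black painted lines (on the foot, z=8 mm) near a coarse post position"
    H,W=c["depth"].shape; vv,uu=np.mgrid[:H,:W]; P=plane(c,np.c_[uu.ravel(),vv.ravel()],z).reshape(H,W,3)
    D=pts(c,np.c_[uu.ravel(),vv.ravel()]).reshape(H,W,3)
    nr=(np.hypot(P[...,0]-near[0],P[...,1]-near[1])<rad)&(c["depth"]>0)
    foot=nr&(abs(D[...,2]-z)<.0035)
    R=[b for b in blobs((mask(c,"red",90,40)>0).astype(np.uint8)*foot.astype(np.uint8),12)]
    gray=c["frame"].max(2); K=blobs(((gray<75)&foot).astype(np.uint8),12)
    out={}
    for nm,B in(("red",R),("black",K)):
        B=[(line(c,uv,z),a,np.median(D[uv[:,1],uv[:,0],2])) for a,_,uv in B]
        B=[b for b in B if b[0][2][1]>.025 and b[0][2][0]<.011]
        for b in B: print("  ",nm,"mid",b[0][0],"dir",np.degrees(np.arctan2(*b[0][1][::-1])),"len,wid",b[0][2][::-1],"z",b[2])
        out[nm]=B[0][0] if B else None
    if out["red"] is not None and out["black"] is not None:
        (m1,d1,_),(m2,d2,_)=out["red"],out["black"]
        t=np.linalg.solve(np.c_[d1,-d2],m2-m1); o=m1+t[0]*d1
        e=o-m1; print("  post",o,"yaw red",np.degrees(np.arctan2(e[1],e[0])),"yaw black",np.degrees(np.arctan2(*(m2-o)[::-1]))-90,"dist",np.hypot(*e),np.hypot(*(m2-o)))
    pt=nr&(abs(D[...,2]-.040)<.003)&(np.hypot(P[...,0]-near[0],P[...,1]-near[1])<.06)
    if pt.sum()>20: print("  z~40 pixels centroid",plane(c,np.argwhere(pt)[:,::-1],.04).mean(0)[:2],"n",pt.sum(),"medz",np.median(D[pt][:,2]))
    return out
def top(c,near,zlo,rad=.03,zplane=None):
    "centroid of pixels higher than zlo near xy, ray-cast on their median height"
    H,W=c["depth"].shape; vv,uu=np.mgrid[:H,:W]; uv=np.c_[uu.ravel(),vv.ravel()]; D=pts(c,uv)
    k=(np.hypot(D[:,0]-near[0],D[:,1]-near[1])<rad)&(D[:,2]>zlo)&(D[:,2]<zlo+.03)
    z=np.median(D[k,2]); p=plane(c,uv[k],z); print("  top n",k.sum(),"z",z,"mean",p.mean(0)[:2],"minmax mid",(p.max(0)+p.min(0))[:2]/2,"ext",np.ptp(p,0)[:2]); return p
def tool(s,xy,z=None):
    "how far to go to xy (z) in row units along tool x,y,z, tool pointing down"
    R=Ro.from_euler("xyz",s["eef_rot"],degrees=True).as_matrix(); d=np.r_[xy,s["tcp_pos"][2] if z is None else z]-s["tcp_pos"]
    print("  units",R.T@d/.02)
E
cat > look.py <<'E'
import sys; from h import *
np.set_printoptions(precision=4,suppress=True)
E
python3 - <<'E'
from look import *
c,s=load("wrist",2)
np.savez("pics/w2.npz",**c)
print("blue");stand(c,(.626,.215)); print("ref"); p=top(c,(.626,.215),.068); tool(s,p.mean(0)[:2])
print("yellow");stand(c,(.64,.015))
E
```

```text
blue
   red mid [0.565  0.2192] dir 179.73374629972994 len,wid [0.0357 0.0042] z 0.00783396431869432
ref
  top n 670 z 0.07664413046654209 mean [0.6238 0.2207] minmax mid [0.6234 0.2208] ext [0.029  0.0288]
  units [3.0704 1.5599 0.0001]
yellow
   red mid [0.5895 0.0222] dir 171.69805733694272 len,wid [0.0459 0.0045] z 0.007854390828217511
   black mid [0.6484 0.0665] dir 81.95719173472521 len,wid [0.0406 0.002 ] z 0.0077794222556151205
  post [0.6411 0.0147] yaw red -8.301942663057272 yaw black -8.042808265274743 dist 0.05220041629557573 0.052368545900505624
  z~40 pixels centroid [0.6409 0.0157] n 449 medz 0.038797134847016634
```

```bash

python3 -m pendant '[[[0.76,0.39,0,0,0,0,0.3],[0.76,0.39,0,0,0,0,0.3],[0.76,0.39,0,0,0,0,0.3],[0.76,0.39,0,0,0,0,0.3],[0,0,1,0,0,0,0.3],[0,0,1,0,0,0,0.3],[0,0,1,0,0,0,0.3],[0,0,1,0,0,0,0.3]]]' 
python3 - <<'E'
from look import *
c,s=load("wrist",3); p=top(c,(.6236,.2207),.068); tool(s,p.mean(0)[:2],.074)
E
```

```text
time_s: 4.25
tcp_pos: [0.6242, 0.22, 0.1674]
eef_rot: [180.0, 0.0, -0.4]
contact_force: [-0.1, -0.5, 0.3]
gripper_width: 0.0571
gripper_force: 0.0
  top n 1023 z 0.07668137619124951 mean [0.625  0.2203] minmax mid [0.625  0.2201] ext [0.0311 0.0287]
  units [ 0.0391 -0.0167  4.6708]
```

```bash

python3 -m pendant '[[[0,0,1,0,0,0,0.3],[0,0,1,0,0,0,0.3],[0,0,1,0,0,0,0.3],[0,0,1,0,0,0,0.3],[0,0,0.4,0,0,0,0.3],[0,0,0.25,0,0,0,0.3],[0,0,0,0,0,0,0.3],[0,0,0,0,0,0,-1]]]' 30
python3 -m pendant '[[[0,0,0,0,0,0,-1],[0,0,0,0,0,0,-1],[0,0,0,0,0,0,-1],[0,0,0,0,0,0,-1],[0,0,-0.5,0,0,0,-1],[0,0,-1,0,0,0,-1],[0,0,-1,0,0,0,-1],[0,0,-0.5,0,0,0,-1]]]' 
python3 - <<'E'
from look import *
c,s=load("top",4); print(s["tcp_pos"],s["gripper_width"])
# case: orange top view
for a,ce,uv in blobs(mask(c,"orange"),600):
    p=pts(c,uv); q=cv2.minAreaRect(np.float32(plane(c,uv,.012)[:,:2]*1000)); print(a,q,"floor",np.median(p,0)); tool(s,np.array(q[0])/1000)
E
```

```text
time_s: 5.1
tcp_pos: [0.6239, 0.221, 0.0765]
eef_rot: [-180.0, -0.1, -0.3]
contact_force: [0.5, -0.7, -0.1]
gripper_width: 0.0532
gripper_force: 0.0
time_s: 5.9
tcp_pos: [0.624, 0.2213, 0.138]
eef_rot: [-179.9, -0.1, -0.3]
contact_force: [0.2, 0.9, -0.8]
gripper_width: 0.0289
gripper_force: 30.0
[0.624  0.2213 0.138 ] 0.028938497468056098
1281 ((493.3981018066406, -427.8586120605469), (122.99019622802734, 127.98196411132812), 8.482826232910156) floor [ 0.4934 -0.4312  0.0055]
  units [-6.3593 32.4892 -0.0556]
```

```bash

python3 -m pendant '[[[-0.2,1,0,0,0,0,-1],[-0.2,1,0,0,0,0,-1],[-0.2,1,0,0,0,0,-1],[-0.2,1,0,0,0,0,-1],[-0.2,1,0,0,0,0,-1],[-0.2,1,0,0,0,0,-1],[-0.2,1,0,0,0,0,-1],[-0.2,1,0,0,0,0,-1]]]' 
python3 -m pendant '[[[-0.2,1,0,0,0,0,-1],[-0.2,1,0,0,0,0,-1],[-0.2,1,0,0,0,0,-1],[-0.2,1,0,0,0,0,-1],[-0.2,1,0,0,0,0,-1],[-0.2,1,0,0,0,0,-1],[-0.2,1,0,0,0,0,-1],[-0.2,1,0,0,0,0,-1]]]' 
python3 -m pendant '[[[-0.2,1,0,0,0,0,-1],[-0.2,1,0,0,0,0,-1],[-0.2,1,0,0,0,0,-1],[-0.2,1,0,0,0,0,-1],[-0.2,1,0,0,0,0,-1],[-0.2,1,0,0,0,0,-1],[-0.2,1,0,0,0,0,-1],[-0.2,1,0,0,0,0,-1]]]' 
python3 -m pendant '[[[-0.2,1,0,0,0,0,-1],[-0.2,1,0,0,0,0,-1],[-0.2,1,0,0,0,0,-1],[-0.2,1,0,0,0,0,-1],[-0.2,0.5,0,0,0,0,-1],[-0.2,0,0,0,0,0,-1],[-0.2,0,0,0,0,0,-1],[0,0,0,0,0,0,-1]]]' 
python3 - <<'E'
from look import *
c,s=load("wrist",5); print(s["tcp_pos"],s["gripper_width"])
m=mask(c,"orange")
for a,ce,uv in blobs(m,300):
    p=pts(c,uv); q=cv2.minAreaRect(np.float32(plane(c,uv,.022)[:,:2]*1000)); print(a,q,np.median(p,0)); 
c,s=load("top",5)
for a,ce,uv in blobs(mask(c,"orange"),600):
    q=cv2.minAreaRect(np.float32(plane(c,uv,.012)[:,:2]*1000)); print(a,q); tool(s,np.array(q[0])/1000)
E
```

```text
time_s: 6.75
tcp_pos: [0.5899, 0.0593, 0.1356]
eef_rot: [-180.0, -0.0, -0.3]
contact_force: [0.3, -0.3, -0.4]
gripper_width: 0.0297
gripper_force: 30.0
time_s: 7.55
tcp_pos: [0.5569, -0.1004, 0.1356]
eef_rot: [-180.0, -0.0, -0.3]
contact_force: [0.2, 0.3, -0.7]
gripper_width: 0.0293
gripper_force: 30.0
time_s: 8.35
tcp_pos: [0.5238, -0.2601, 0.1356]
eef_rot: [180.0, -0.0, -0.3]
contact_force: [0.1, -1.3, -1.7]
gripper_width: 0.0293
gripper_force: 30.0
time_s: 9.15
tcp_pos: [0.4954, -0.3479, 0.1356]
eef_rot: [-180.0, 0.0, -0.3]
contact_force: [-0.7, 0.1, -0.9]
gripper_width: 0.0288
gripper_force: 30.0
[ 0.4954 -0.3479  0.1356] 0.028842784166536534
325 ((641.6630859375, -409.5212707519531), (12.246129989624023, 35.53670883178711), 0.3751988112926483) [ 0.6301 -0.398   0.0683]
8577 ((507.8451843261719, -421.0352478027344), (102.9177017211914, 115.84518432617188), 1.9982900619506836) [ 0.5193 -0.4438  0.0039]
420 ((504.6205139160156, -484.292724609375), (104.6961441040039, 3.772034168243408), 8.73095989227295) [ 0.5034 -0.4854  0.0207]
466 ((481.35272216796875, -389.8092346191406), (33.183021545410156, 14.44924545288086), 1.9999457597732544) [ 0.4779 -0.3938  0.0039]
351 ((410.76702880859375, -288.2924499511719), (10.397685050964355, 56.109222412109375), 85.03256225585938) [ 0.5267 -0.3301  0.1968]
358 ((410.78936767578125, -406.4935302734375), (57.0993537902832, 10.405349731445312), 4.555881500244141) [ 0.5267 -0.3657  0.1969]
3757 ((359.9931640625, -370.77545166015625), (333.9300231933594, 20.455902099609375), 89.75728607177734) [ 0.5183 -0.3616  0.2059]
```

View pics/wrist5.png

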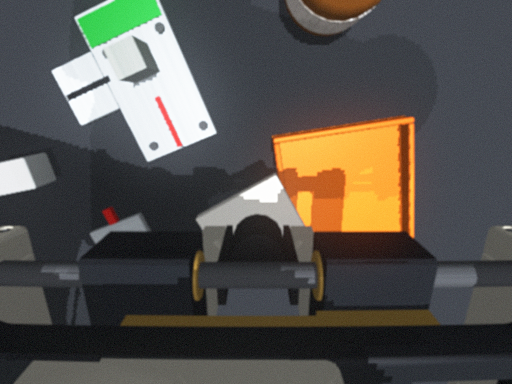

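The wrist view shows the held plate at (250,205), the case's far corners at about (273,137) and (414,118), and the green stand with its post at (128,58).

```bash

python3 - <<'E'
from look import *
c,s=load("wrist",6)
q=plane(c,[(273,137),(414,118)],.022)[:,:2]; print(q, np.linalg.norm(q[1]-q[0]))
e=(q[1]-q[0])/np.linalg.norm(q[1]-q[0]); n=np.array([e[1],-e[0]]); n*=-np.sign(n[0]); ctr=q.mean(0)+n*.06; print("centre",ctr,np.degrees(np.arctan2(-n[1],-n[0]))); tool(s,ctr)
print("green"); stand(c,(.6,-.23))
E
```

```text
[[ 0.5464 -0.361 ]
 [ 0.5621 -0.4787]] 0.11872067980532369
centre [ 0.4948 -0.4278] 7.61948148564126
  units [-0.0537  3.9946  0.0003]
green
   red mid [ 0.5583 -0.2695] dir -158.21086721233343 len,wid [0.0449 0.0043] z 0.007748882006091584
   black mid [ 0.587  -0.2027] dir 111.68626259830398 len,wid [0.0403 0.0025] z 0.007657521759175168
  post [ 0.606  -0.2504] yaw red 21.789132787666585 yaw black 21.686262598303983 dist 0.05142509239727985 0.05131298899815954
  z~40 pixels centroid [ 0.6064 -0.2511] n 1145 medz 0.03866720305068749
```

```bash

python3 -m pendant '[[[0,1,0,0,0,0,-1],[0,1,0,0,0,0,-1],[0,1,0,0,0,0,-1],[0,1,0,0,0,0,-1],[0,0,1,0,0,0,-1],[0,0,1,0,0,0,-1],[0,0,1,0,0,0,-1],[0,0,0.5,0,0,0,-1]]]' 
python3 -m pendant '[[[0,0,0.5,0,0,0,-1],[0,0,0.4,0,0,0,-1],[0,0,0.3,0,0,0,-1],[0,0,0,0,0,0,-1],[0,0,0,0,0,0,-1],[0,0,0,0,0,0,0],[0,0,0,0,0,0,0],[0,0,0,0,0,0,0]]]' 
python3 -m pendant '[[[0,0,-0.5,0,0,0,0],[0,0,-1,0,0,0,0],[0,0,-1,0,0,0,0],[0,0,-1,0,0,0,0],[0,0,-1,0,0,0,0],[0,0,-1,0,0,0,0],[0,-1,0,0,0,0,0],[0,-1,0,0,0,0,0]]]' 
python3 -m pendant '[[[0,-1,0,0,0,0,0],[0,-1,0,0,0,0,0],[0,-1,0,0,0,0,0],[0,-1,0,0,0,0,0],[0,-1,0,0,0,0,0],[-0.5,-1,0,0,0,0,0.3],[-0.5,-1,-1,0,0,0,0.3],[-0.5,-1,-1,0,0,0,0.3]]]' 
python3 - <<'E'
from look import *
c,s=load("wrist",7); print(s["tcp_pos"],s["eef_rot"])
t,_=load("top",7)
p=top(t,(.495,-.428),.035); p=top(t,(.495,-.428),.011,.05)
cv2.imwrite("pics/c7.png",np.hstack([c["frame"],cv2.resize(t["frame"][150:250,340:420],(280,350))[:384].copy() if 0 else cv2.copyMakeBorder(cv2.resize(t["frame"][150:250,340:420],(280,350)),0,34,0,0,cv2.BORDER_CONSTANT)]))
E
```

```text
time_s: 10.1
tcp_pos: [0.4951, -0.4277, 0.0637]
eef_rot: [-179.9, 0.1, -0.3]
contact_force: [-0.1, -0.2, -1.6]
gripper_width: 0.0294
gripper_force: 30.0
time_s: 10.9
tcp_pos: [0.4958, -0.4286, 0.0419]
eef_rot: [180.0, -0.0, -0.3]
contact_force: [-0.5, -0.1, -0.4]
gripper_width: 0.0429
gripper_force: 0.0
time_s: 11.7
tcp_pos: [0.4961, -0.3886, 0.1533]
eef_rot: [179.9, -0.1, -0.4]
contact_force: [0.7, 0.2, 0.5]
gripper_width: 0.0437
gripper_force: 0.0
time_s: 12.5
tcp_pos: [0.466, -0.2276, 0.1923]
eef_rot: [180.0, 0.0, -0.3]
contact_force: [0.2, 0.1, -0.1]
gripper_width: 0.0561
gripper_force: 0.0
[ 0.466  -0.2276  0.1923] [179.9953   0.0488  -0.3038]
  return _methods._mean(a, axis=axis, dtype=dtype,
  ret = ret.dtype.type(ret / rcount)
Traceback (most recent call last):
  File "h.py", line 63, in top
    z=np.median(D[k,2]); p=plane(c,uv[k],z); print("  top n",k.sum(),"z",z,"mean",p.mean(0)[:2],"minmax mid",(p.max(0)+p.min(0))[:2]/2,"ext",np.ptp(p,0)[:2]); return p
                           ~~~~~^^^^^^^^^^^
  File "h.py", line 18, in plane
    o,d=rays(c,uv); return o+d*((z-o[2])/d[:,2])[:,None]
        ~~~~^^^^^^
  File "h.py", line 14, in rays
    u=cv2.undistortPoints(np.float64(uv).reshape(-1,1,2),c["camera_matrix"],np.array([float(c["k1"]),0,0,0]))[:,0]
      ~~~~~~~~~~~~~~~~~~~^^^^^^^^^^^^^^^^^^^^^^^^^^^^^^^^^^^^^^^^^^^^^^^^^^^^^^^^^^^^^^^^^^^^^^^^^^^^^^^^^^^^
cv2.error: OpenCV(4.12.0) /io/opencv/modules/calib3d/src/undistort.dispatch.cpp:347: error: (-215:Assertion failed) CV_IS_MAT(_src) && CV_IS_MAT(_dst) && (_src->rows == 1 || _src->cols == 1) && (_dst->rows == 1 || _dst->cols == 1) && _src->cols + _src->rows - 1 == _dst->rows + _dst->cols - 1 && (CV_MAT_TYPE(_src->type) == CV_32FC2 || CV_MAT_TYPE(_src->type) == CV_64FC2) && (CV_MAT_TYPE(_dst->type) == CV_32FC2 || CV_MAT_TYPE(_dst->type) == CV_64FC2) in function 'cvUndistortPointsInternal'
```

```bash
cat >> h.py <<'E'
def holder(c,s,near,col,zu=0.,rad=.05,smin=90):
    "knob top centre and pointer direction of a holder whose underside is at zu; red pointer's far pixel run ray-cast at its top (zu+7 mm)"
    p=top(c,near,zu+.030,.03); k=p.mean(0)[:2]
    uv=np.argwhere(mask(c,"red",smin,40))[:,::-1]; q=plane(c,uv,zu+.007); D=pts(c,uv)
    d=np.hypot(*(q[:,:2]-k).T); g=(d<.052)&(d>.022)&(abs(D[:,2]-zu-.007)<.006)
    m=q[g].mean(0)[:2]-k; a=np.degrees(np.arctan2(m[1],m[0]))
    print("  ",col,"knob",k,"pointer n",g.sum(),"dist mean,max",np.hypot(*m),d[g].max(),"z",np.median(D[g,2]),"angle",a); tool(s,k); return k,a
E
python3 - <<'E'
from look import *
c,s=load("wrist",8); holder(c,s,(.431,-.206),"green")
E
```

```text
top n 586 z 0.0370830495431817 mean [ 0.4352 -0.2149] minmax mid [ 0.4348 -0.2147] ext [0.0308 0.0279]
   green knob [ 0.4352 -0.2149] pointer n 107 dist mean,max 0.035352280235968044 0.04373274583417888 z 0.005751023712823988 angle 20.992527143402675
  units [-1.6044 -0.6087 -0.0092]
```

View pics/wrist8.png

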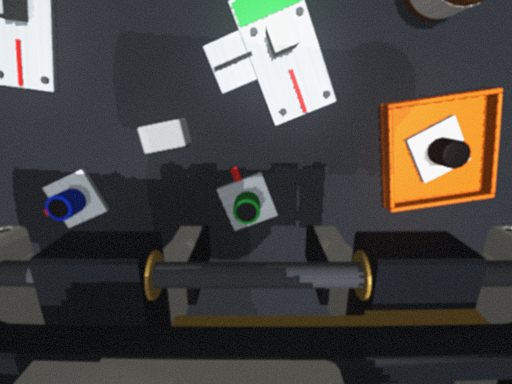

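The reference lies flat, knob up, in the case (knob at (450,152)). The green holder is at (247,205) with its pointer up-left.

```bash

python3 -m pendant '[[[-0.8,-0.3,0,0,0,0,0.3],[-0.8,-0.3,0,0,0,0,0.3],[0,0,1,0,0,0,0.3],[0,0,1,0,0,0,0.3],[0,0,1,0,0,0,0.3],[0,0,1,0,0,0,0.3],[0,0,0,0,0,0,0.3],[0,0,0,0,0,0,0.3]]]' 
python3 - <<'E'
from look import *
c,s=load("wrist",9); holder(c,s,(.435,-.215),"green"); tool(s,(.435,-.215),.0355)
E
```

```text
time_s: 13.45
tcp_pos: [0.4348, -0.2165, 0.1116]
eef_rot: [180.0, 0.1, -0.3]
contact_force: [0.1, 0.7, 0.3]
gripper_width: 0.0572
gripper_force: 0.0
  top n 1134 z 0.0370154318839121 mean [ 0.4353 -0.2147] minmax mid [ 0.4354 -0.2148] ext [0.0309 0.0284]
   green knob [ 0.4353 -0.2147] pointer n 196 dist mean,max 0.035168156635861716 0.043301457215144216 z 0.005671751755212687 angle 21.24893838224832
  units [ 0.0258 -0.0896 -0.0001]
  units [ 0.0146 -0.0768  3.8057]
```

```bash

python3 -m pendant '[[[0,-0.08,1,0,0,0,0.3],[0,0,1,0,0,0,0.3],[0,0,1,0,0,0,0.3],[0,0,0.5,0,0,0,0.3],[0,0,0.3,0,0,0,0.3],[0,0,0,0,0,0,0.3],[0,0,0,0,0,0,-1],[0,0,0,0,0,0,-1]]]' 30
python3 -m pendant '[[[0,0,0,0,0,0,-1],[0,0,0,0,0,0,-1],[0,0,0,0,0,0,-1],[0,0,0,0,0,0,-1],[0,0,-0.4,0,0,0,-1],[0,0,-0.4,0,0,0,-1],[0,0,0,0,0,0,-1],[0,0,0,0,0,0,-1]]]' 
python3 -m pendant '[[[0,0,0,0,0,1,-1],[0,0,0,0,0,1,-1],[0,0,0,0,0,1,-1],[0,0,0,0,0,1,-1],[0,0,0,0,0,1,-1],[0,0,0,0,0,1,-1],[0,0,0,0,0,1,-1],[0,0,0,0,0,1,-1]]]' 
python3 -m pendant '[[[0,0,0,0,0,1,-1],[0,0,0,0,0,1,-1],[0,0,0,0,0,1,-1],[0,0,0,0,0,1,-1],[0,0,0,0,0,1,-1],[0,0,0,0,0,1,-1],[0,0,0,0,0,1,-1],[0,0,0,0,0,1,-1]]]' 
python3 -m pendant '[[[0,0,0,0,0,1,-1],[0,0,0,0,0,1,-1],[0,0,0,0,0,1,-1],[0,0,0,0,0,1,-1],[0,0,0,0,0,1,-1],[0,0,0,0,0,1,-1],[0,0,0,0,0,1,-1],[0,0,0,0,0,1,-1]]]' 
python3 -m pendant '[[[0,0,0,0,0,1,-1],[0,0,0,0,0,1,-1],[0,0,0,0,0,1,-1],[0,0,0,0,0,1,-1],[0,0,0,0,0,1,-1],[0,0,0,0,0,1,-1],[0,0,0,0,0,1,-1],[0,0,0,0,0,1,-1]]]' 
python3 -m pendant '[[[0,0,0,0,0,1,-1],[0,0,0,0,0,1,-1],[0,0,0,0,0,1,-1],[0,0,0,0,0,1,-1],[0,0,0,0,0,1,-1],[0,0,0,0,0,1,-1],[0,0,0,0,0,1,-1],[0,0,0,0,0,1,-1]]]' 
python3 -m pendant '[[[0,0,-0.3,0,0,1,-1],[0,0,-1,0,0,1,-1],[0,0,-1,0,0,1,-1],[0,0,-0.8,0,0,1,-1],[0,0,0,0,0,0.8,-1],[0,0,0,0,0,0,-1],[0,0,0,0,0,0,-1],[0,0,0,0,0,0,-1]]]' 
python3 - <<'E'
from look import *
c,s=load("wrist",10); print(s["tcp_pos"],s["eef_rot"],s["joints"],s["gripper_width"]); tool(s,(.606,-.2505))
E
```

```text
time_s: 14.3
tcp_pos: [0.4354, -0.2146, 0.0364]
eef_rot: [180.0, -0.1, -0.3]
contact_force: [-0.1, 0.7, -0.1]
gripper_width: 0.046
gripper_force: 0.0
time_s: 15.1
tcp_pos: [0.435, -0.2145, 0.0519]
eef_rot: [-180.0, -0.1, -0.3]
contact_force: [-0.2, -0.7, -1.0]
gripper_width: 0.0295
gripper_force: 30.0
time_s: 15.9
tcp_pos: [0.4346, -0.2145, 0.0513]
eef_rot: [180.0, 0.0, -32.5]
contact_force: [0.3, 0.1, -0.6]
gripper_width: 0.0293
gripper_force: 30.0
time_s: 16.7
tcp_pos: [0.4346, -0.2145, 0.0513]
eef_rot: [180.0, 0.0, -64.5]
contact_force: [0.7, 0.3, -1.7]
gripper_width: 0.0286
gripper_force: 30.0
time_s: 17.5
tcp_pos: [0.4345, -0.2145, 0.0513]
eef_rot: [180.0, 0.0, -96.5]
contact_force: [0.6, -0.3, -0.3]
gripper_width: 0.0291
gripper_force: 30.0
time_s: 18.3
tcp_pos: [0.4346, -0.2145, 0.0513]
eef_rot: [180.0, -0.0, -128.5]
contact_force: [-0.1, 0.1, -0.6]
gripper_width: 0.0294
gripper_force: 30.0
time_s: 19.1
tcp_pos: [0.4345, -0.2145, 0.0513]
eef_rot: [180.0, -0.0, -160.5]
contact_force: [0.6, 0.0, -0.4]
gripper_width: 0.029
gripper_force: 30.0
time_s: 19.9
tcp_pos: [0.4344, -0.2145, 0.113]
eef_rot: [180.0, -0.1, -179.4]
contact_force: [0.5, 1.2, -1.1]
gripper_width: 0.0295
gripper_force: 30.0
[ 0.4344 -0.2145  0.113 ] [ 179.9908   -0.0675 -179.4443] [ -2.9582  10.6181 -33.2093  -0.007  -46.2406 -86.4813] 0.029528328730750664
  units [-8.5632 -1.8846 -0.0104]
```

View pics/wrist10.png

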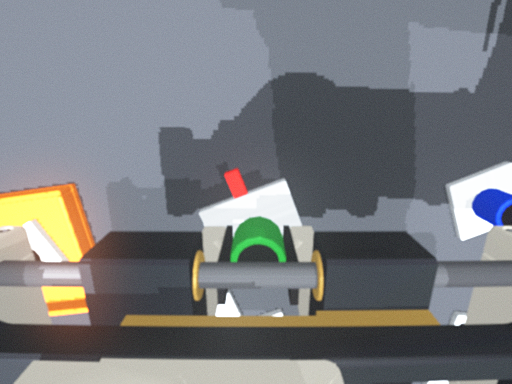

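The wrist view shows the green holder firmly held, its pointer at (233,182) now aimed toward the robot.

```bash

python3 -m pendant '[[[-1,-0.22,0,0,0,0,-1],[-1,-0.22,0,0,0,0,-1],[-1,-0.22,0,0,0,0,-1],[-1,-0.22,0,0,0,0,-1],[-1,-0.22,0,0,0,0,-1],[-1,-0.22,0,0,0,0,-1],[-1,-0.22,0,0,0,0,-1],[-1,-0.22,0,0,0,0,-1]]]' 
python3 -m pendant '[[[-0.4,-0.12,0,0,0,0,-1],[-0.16,0,0,0,0,0,-1],[0,0,0,0,0,0,-1],[0,0,0,0,0,0,-1],[0,0,0,0,0,0,-1],[0,0,0,0,0,0,-1],[0,0,0,0,0,0,-1],[0,0,0,0,0,0,-1]]]' 
cat >> h.py <<'E'
def held(c,s,zu):
    "angle of the held holder's red pointer (underside at height zu) about the TCP"
    uv=np.argwhere(mask(c,"red",90,40))[:,::-1]; q=plane(c,uv,zu+.007); D=pts(c,uv); k=s["tcp_pos"][:2]
    d=np.hypot(*(q[:,:2]-k).T); g=(d<.055)&(d>.024)&(abs(D[:,2]-zu-.007)<.008)
    m=q[g].mean(0)[:2]-k; print("  held n",g.sum(),"max",d[g].max(),"z",np.median(D[g,2]),"angle",np.degrees(np.arctan2(m[1],m[0])))
E
python3 - <<'E'
from look import *
c,s=load("wrist",11); print(s["tcp_pos"],s["eef_rot"]); held(c,s,.078); stand(c,(.606,-.2505)); tool(s,(.606,-.2505))
E
```

```text
time_s: 20.75
tcp_pos: [0.5956, -0.2485, 0.1128]
eef_rot: [180.0, -0.1, -179.5]
contact_force: [0.7, -0.6, -0.1]
gripper_width: 0.0291
gripper_force: 30.0
time_s: 21.55
tcp_pos: [0.6062, -0.2507, 0.1138]
eef_rot: [-180.0, 0.0, -179.5]
contact_force: [0.0, 0.4, -1.4]
gripper_width: 0.0293
gripper_force: 30.0
[ 0.6062 -0.2507  0.1138] [-179.9983    0.0159 -179.5117]
  held n 397 max 0.04394910763817855 z 0.08334181979868027 angle -159.2452136102491
   red mid [ 0.5583 -0.2691] dir -158.55654903888487 len,wid [0.0439 0.0044] z 0.007774767804153926
   black mid [ 0.5867 -0.2013] dir 111.76246839278386 len,wid [0.0403 0.0037] z 0.0076669402299326395
  post [ 0.6063 -0.2503] yaw red 21.44345096111514 yaw black 21.762468392783887 dist 0.05150908626295311 0.05274132592696127
  units [ 0.0124  0.0086 -0.    ]
```

View pics/wrist11.png

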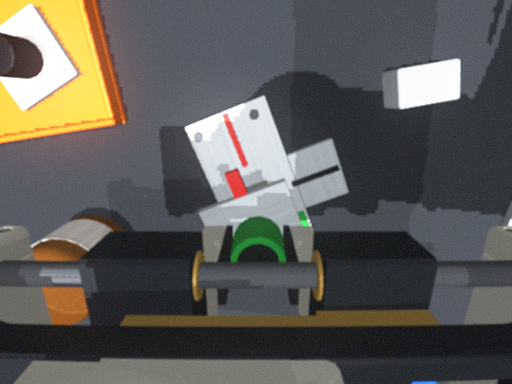

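The pointer (237,182) lines up with the red line, and the stand measures the same from both sides. I'll lower it now.

```bash

python3 -m pendant '[[[0,0,0.7,0,0,-0.2,-1],[0,0,0.6,0,0,0,-1],[0,0,0.3,0,0,0,-1],[0,0,0.3,0,0,0,-1],[0,0,0,0,0,0,-1],[0,0,0,0,0,0,-1],[0,0,0,0,0,0,0.3],[0,0,0,0,0,0,0.3]]]' 
python3 -m pendant '[[[0,0,0,0,0,0,0.3],[0,0,-0.3,0,0,0,0.3],[0,0,-1,0,0,0,0.3],[0,0,-1,0,0,0,0.3],[0,0,-1,0,0,0,0.3],[0,0,-1,0,0,0,0.3],[0,0,0,0,0,0,0.3],[0,0,0,0,0,0,0.3]]]' 
python3 - <<'E'
from look import *
c,s=load("wrist",12); print(s["tcp_pos"],s["eef_rot"]); stand(c,(.606,-.2505)); holder(c,s,(.606,-.2505),"green",.04); tool(s,(.43,-.1)); 
b,_=load("top",12); 
for n,p in (("blue",(.434,-.007)),("yellow",(.438,.278))): print(n); top(b,p,.03,.05)
E
```

```text
time_s: 22.4
tcp_pos: [0.6064, -0.2507, 0.0753]
eef_rot: [-180.0, 0.0, -178.7]
contact_force: [-0.3, -0.1, -0.3]
gripper_width: 0.0401
gripper_force: 0.0
time_s: 23.2
tcp_pos: [0.6065, -0.2507, 0.1623]
eef_rot: [-180.0, 0.1, -178.7]
contact_force: [-0.6, -0.2, -0.5]
gripper_width: 0.0568
gripper_force: 0.0
[ 0.6065 -0.2507  0.1623] [-179.9985    0.0779 -178.7191]
   red mid [ 0.5559 -0.2699] dir -157.33806175191754 len,wid [0.0409 0.0043] z 0.00772561748575018
   black mid [ 0.5867 -0.2015] dir 111.70968140313335 len,wid [0.0401 0.0034] z 0.0077181637895412936
  post [ 0.6057 -0.2492] yaw red 22.661938248082485 yaw black 21.70968140313336 dist 0.053889966522345976 0.05134791990478399
  z~40 pixels centroid [ 0.5784 -0.26  ] n 47 medz 0.041472705771678275
  top n 1039 z 0.07688823183570548 mean [ 0.6054 -0.2503] minmax mid [ 0.6055 -0.2503] ext [0.0305 0.0282]
   green knob [ 0.6054 -0.2503] pointer n 176 dist mean,max 0.0351756075887465 0.04331846581689977 z 0.04574707245922863 angle -157.45135516521708
  units [ 0.0563  0.0186 -0.0001]
  units [ 8.6558  7.7281 -0.012 ]
  return _met
[... 511 characters left out ...]
rtPoints(np.float64(uv).reshape(-1,1,2),c["camera_matrix"],np.array([float(c["k1"]),0,0,0]))[:,0]
      ~~~~~~~~~~~~~~~~~~~^^^^^^^^^^^^^^^^^^^^^^^^^^^^^^^^^^^^^^^^^^^^^^^^^^^^^^^^^^^^^^^^^^^^^^^^^^^^^^^^^^^^
cv2.error: OpenCV(4.12.0) /io/opencv/modules/calib3d/src/undistort.dispatch.cpp:347: error: (-215:Assertion failed) CV_IS_MAT(_src) && CV_IS_MAT(_dst) && (_src->rows == 1 || _src->cols == 1) && (_dst->rows == 1 || _dst->cols == 1) && _src->cols + _src->rows - 1 == _dst->rows + _dst->cols - 1 && (CV_MAT_TYPE(_src->type) == CV_32FC2 || CV_MAT_TYPE(_src->type) == CV_64FC2) && (CV_MAT_TYPE(_dst->type) == CV_32FC2 || CV_MAT_TYPE(_dst->type) == CV_64FC2) in function 'cvUndistortPointsInternal'
```

```bash

python3 -m pendant '[[[0.65,1,-0.2,0,0,0,0.3],[0.65,1,-0.2,0,0,0,0.3],[0.65,1,-0.2,0,0,0,0.3],[0.65,1,-0.2,0,0,0,0.3],[0.65,1,-0.2,0,0,0,0.3],[0.65,1,0,0,0,0,0.3],[0.65,1,0,0,0,0,0.3],[0.65,1,0,0,0,0,0.3]]]' 
python3 -m pendant '[[[0.65,1,0,0,0,0,0.3],[0.65,1,0,0,0,0,0.3],[0.65,1,0,0,0,0,0.3],[0.65,1,0,0,0,0,0.3],[0,0,0,0,0,0,0.3],[0,0,0,0,0,0,0.3],[0,0,0,0,0,0,0.3],[0,0,0,0,0,0,0.3]]]' 
python3 - <<'E'
from look import *
c,s=load("wrist",13); print(s["tcp_pos"],s["eef_rot"],s["joints"]); holder(c,s,(.436,-.006),"blue")
E
```

```text
time_s: 24.1
tcp_pos: [0.4977, -0.0924, 0.1808]
eef_rot: [-180.0, -0.1, -178.7]
contact_force: [0.6, 0.5, 1.1]
gripper_width: 0.057
gripper_force: 0.0
time_s: 24.9
tcp_pos: [0.4452, -0.0147, 0.1813]
eef_rot: [-180.0, -0.0, -178.8]
contact_force: [0.1, -1.2, 0.2]
gripper_width: 0.0573
gripper_force: 0.0
[ 0.4452 -0.0147  0.1813] [-179.9821   -0.0316 -178.7574] [  23.6154    1.93    -32.5924    0.0055  -55.5136 -112.3759]
  top n 687 z 0.03694395533648337 mean [ 0.4374 -0.0104] minmax mid [ 0.4371 -0.0106] ext [0.0295 0.0287]
   blue knob [ 0.4374 -0.0104] pointer n 118 dist mean,max 0.035706706166501956 0.043337950024081105 z 0.005696226227327961 angle 113.02551700362375
  units [0.3871 0.2235 0.0001]
```

```bash

python3 -m pendant '[[[0.39,0.22,1,0,0,0,0.3],[0,0,1,0,0,0,0.3],[0,0,1,0,0,0,0.3],[0,0,1,0,0,0,0.3],[0,0,1,0,0,0,0.3],[0,0,1,0,0,0,0.3],[0,0,0.7,0,0,0,0.3],[0,0,0.4,0,0,0,0.3]]]' 
python3 -m pendant '[[[0,0,0.2,0,0,0,0.3],[0,0,0,0,0,0,0.3],[0,0,0,0,0,0,-1],[0,0,0,0,0,0,-1],[0,0,0,0,0,0,-1],[0,0,0,0,0,0,-1],[0,0,0,0,0,0,-1],[0,0,0,0,0,0,-1]]]' 30
python3 -m pendant '[[[0,0,-0.4,0,0,0,-1],[0,0,-0.4,0,0,-1,-1],[0,0,0,0,0,-1,-1],[0,0,0,0,0,-1,-1],[0,0,0,0,0,-1,-1],[0,0,0,0,0,-1,-1],[0,0,0,0,0,-1,-1],[0,0,0,0,0,-1,-1]]]' 
python3 -m pendant '[[[0,0,0,0,0,-1,-1],[0,0,0,0,0,-1,-1],[0,0,0,0,0,-1,-1],[0,0,0,0,0,-1,-1],[0,0,0,0,0,-1,-1],[0,0,0,0,0,-1,-1],[0,0,0,0,0,-1,-1],[0,0,0,0,0,-1,-1]]]' 
python3 -m pendant '[[[0,0,-1,0,0,-1,-1],[0,0,-1,0,0,-0.7,-1],[0,0,-1,0,0,0,-1],[0,0,-0.5,0,0,0,-1],[0,0,0,0,0,0,-1],[0,0,0,0,0,0,-1],[0,0,0,0,0,0,-1],[0,0,0,0,0,0,-1]]]' 
python3 - <<'E'
from look import *
c,s=load("wrist",14); print(s["tcp_pos"],s["eef_rot"],s["joints"],s["gripper_width"]); held(c,s,s["tcp_pos"][2]-.0355);tool(s,(.624,.2205))
E
```

```text
time_s: 25.75
tcp_pos: [0.4367, -0.0107, 0.0383]
eef_rot: [-180.0, -0.1, -178.8]
contact_force: [-0.5, 0.1, 0.6]
gripper_width: 0.0571
gripper_force: 0.0
time_s: 26.55
tcp_pos: [0.4373, -0.0099, 0.0359]
eef_rot: [180.0, 0.0, -178.7]
contact_force: [-2.8, 1.2, 5.9]
gripper_width: 0.0294
gripper_force: 30.0
time_s: 27.35
tcp_pos: [0.437, -0.01, 0.0519]
eef_rot: [180.0, 0.0, -150.6]
contact_force: [-0.4, -0.4, -0.6]
gripper_width: 0.0297
gripper_force: 30.0
time_s: 28.15
tcp_pos: [0.437, -0.0101, 0.0519]
eef_rot: [180.0, 0.0, -118.6]
contact_force: [-0.2, -0.5, 0.2]
gripper_width: 0.0292
gripper_force: 30.0
time_s: 28.95
tcp_pos: [0.4365, -0.0102, 0.1207]
eef_rot: [179.9, -0.1, -111.9]
contact_force: [0.1, 0.7, -1.6]
gripper_width: 0.0294
gripper_force: 30.0
[ 0.4365 -0.0102  0.1207] [ 179.9229   -0.0722 -111.9213] [ 24.7083   5.5607 -38.2267  -0.009  -46.318  -46.6234] 0.029392111418534025
  held n 414 max 0.04382313755106185 z 0.0904054505975206 angle -179.0455699024284
  units [-14.2014  -4.3886  -0.0238]
```

```bash

python3 -m pendant '[[[-1,-0.31,0,0,0,0,-1],[-1,-0.31,0,0,0,0,-1],[-1,-0.31,0,0,0,0,-1],[-1,-0.31,0,0,0,0,-1],[-1,-0.31,0,0,0,0,-1],[-1,-0.31,0,0,0,0,-1],[-1,-0.31,0,0,0,0,-1],[-1,-0.31,0,0,0,0,-1]]]' 
python3 -m pendant '[[[-1,-0.31,0,0,0,0,-1],[-1,-0.31,0,0,0,0,-1],[-1,-0.31,0,0,0,0,-1],[-1,-0.31,0,0,0,0,-1],[-1,-0.31,0,0,0,0,-1],[-1,-0.31,0,0,0,0,-1],[-0.2,-0.05,0,0,0,0,-1],[0,0,0,0,0,0,-1]]]' 
python3 - <<'E'
from look import *
c,s=load("wrist",15); print(s["tcp_pos"],s["eef_rot"],s["gripper_width"]); held(c,s,s["tcp_pos"][2]-.0355);stand(c,(.624,.2205));tool(s,(.624,.2205),.0755)
E
```

```text
time_s: 29.8
tcp_pos: [0.544, 0.1219, 0.1211]
eef_rot: [180.0, -0.0, -111.9]
contact_force: [0.0, -0.6, -0.1]
gripper_width: 0.029
gripper_force: 30.0
time_s: 30.6
tcp_pos: [0.6248, 0.2221, 0.1204]
eef_rot: [180.0, -0.1, -111.9]
contact_force: [-0.3, -0.4, -0.7]
gripper_width: 0.0295
gripper_force: 30.0
[0.6248 0.2221 0.1204] [ 179.9622   -0.0529 -111.856 ] 0.02947196417654761
  held n 407 max 0.043797925979481116 z 0.09003446303762028 angle -178.94481320585456
   red mid [0.571  0.2191] dir 179.6405040360441 len,wid [0.0452 0.0047] z 0.007841299097328974
  z~40 pixels centroid [0.6237 0.2068] n 46 medz 0.038402971014693685
  units [0.088  0.0067 2.2458]
```

View pics/wrist15.png

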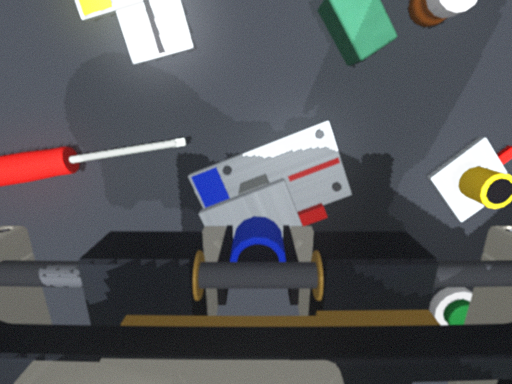

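The blue holder is held over its stand with its pointer (312,215) near the red line (315,170). I need small corrections of about 3 mm and 1.4°.

```bash

python3 -m pendant '[[[0.18,0.03,0.5,0,0,0.35,-1],[0,0,0.7,0,0,0,-1],[0,0,0.5,0,0,0,-1],[0,0,0.3,0,0,0,-1],[0,0,0.22,0,0,0,-1],[0,0,0,0,0,0,-1],[0,0,0,0,0,0,-1],[0,0,0,0,0,0,0.3]]]' 
python3 -m pendant '[[[0,0,0,0,0,0,0.3],[0,0,0,0,0,0,0.3],[0,0,-0.3,0,0,0,0.3],[0,0,-1,0,0,0,0.3],[0,0,-1,0,0,0,0.3],[0,0,-1,0,0,0,0.3],[0,0,-1,0,0,0,0.3],[0,0,0,0,0,0,0.3]]]' 
python3 - <<'E'
from look import *
c,s=load("wrist",16); print(s["tcp_pos"],s["eef_rot"]); stand(c,(.623,.219)); holder(c,s,(.623,.219),"blue",.04); tool(s,(.44,.278))
E
```

```text
time_s: 31.45
tcp_pos: [0.6229, 0.2177, 0.0775]
eef_rot: [-180.0, 0.0, -113.3]
contact_force: [0.4, 0.7, 0.1]
gripper_width: 0.0329
gripper_force: 0.0
time_s: 32.25
tcp_pos: [0.6243, 0.2184, 0.1672]
eef_rot: [-179.8, 0.3, -113.3]
contact_force: [0.4, 0.7, 0.6]
gripper_width: 0.0572
gripper_force: 0.0
[0.6243 0.2184 0.1672] [-179.7839    0.2552 -113.2788]
   red mid [0.5709 0.2191] dir 179.44010054240007 len,wid [0.0456 0.0048] z 0.007722379238189969
   black mid [0.6231 0.2754] dir 89.49767119018995 len,wid [0.0271 0.0029] z 0.007590557085413563
  post [0.6226 0.2186] yaw red -0.5598994575999596 yaw black -0.5023288098100096 dist 0.05171871889934058 0.056865948312410236
  z~40 pixels centroid [0.612  0.1984] n 53 medz 0.041323136876975475
  top n 1000 z 0.07687494780611037 mean [0.6225 0.2176] minmax mid [0.6225 0.2178] ext [0.0298 0.0301]
   blue knob [0.6225 0.2176] pointer n 164 dist mean,max 0.03558204086453219 0.04328064535017399 z 0.04551529013634076 angle 178.1673348049349
  units [ 0.0695  0.0666 -0.0006]
  units [ 0.9019  9.6414 -0.0404]
```

```bash

python3 -m pendant '[[[0.1,1,0,0,0,0,0.3],[0.1,1,0,0,0,0,0.3],[0.1,1,0,0,0,0,0.3],[0.1,1,0,0,0,0,0.3],[0.1,1,0,0,0,0,0.3],[0.1,1,0,0,0,0,0.3],[0.1,1,0,0,0,0,0.3],[0.1,1,0,0,0,0,0.3]]]' 
python3 -m pendant '[[[0.1,1,0,0,0,0,0.3],[0,0.6,0,0,0,0,0.3],[0,0,0,0,0,0,0.3],[0,0,0,0,0,0,0.3],[0,0,0,0,0,0,0.3],[0,0,0,0,0,0,0.3],[0,0,0,0,0,0,0.3],[0,0,0,0,0,0,0.3]]]' 
python3 - <<'E'
from look import *
c,s=load("wrist",17); print(s["tcp_pos"],s["eef_rot"],s["joints"]); holder(c,s,(.44,.278),"yellow")
E
```

```text
time_s: 33.1
tcp_pos: [0.4682, 0.2661, 0.1626]
eef_rot: [180.0, -0.1, -113.3]
contact_force: [0.4, 0.6, -0.1]
gripper_width: 0.0571
gripper_force: 0.0
time_s: 33.9
tcp_pos: [0.4394, 0.2768, 0.163]
eef_rot: [180.0, -0.0, -113.3]
contact_force: [-0.1, 0.3, -0.4]
gripper_width: 0.0568
gripper_force: 0.0
[0.4394 0.2768 0.163 ] [ 179.9976   -0.0142 -113.3427] [ 53.8845  10.2556 -25.6262   0.001  -54.1325 -77.2277]
  top n 762 z 0.036947435038058585 mean [0.4407 0.282 ] minmax mid [0.4407 0.2822] ext [0.0293 0.0305]
   yellow knob [0.4407 0.282 ] pointer n 135 dist mean,max 0.035375906731908095 0.04320926999745653 z 0.005751441628428888 angle -161.48944185850627
  units [-0.2603  0.044  -0.0001]
```

```bash

python3 -m pendant '[[[-0.26,0.04,1,0,0,0,0.3],[0,0,1,0,0,0,0.3],[0,0,1,0,0,0,0.3],[0,0,1,0,0,0,0.3],[0,0,1,0,0,0,0.3],[0,0,0.7,0,0,0,0.3],[0,0,0.4,0,0,0,0.3],[0,0,0.25,0,0,0,0.3]]]' 
python3 -m pendant '[[[0,0,0,0,0,0,0.3],[0,0,0,0,0,0,0.3],[0,0,0,0,0,0,-1],[0,0,0,0,0,0,-1],[0,0,0,0,0,0,-1],[0,0,0,0,0,0,-1],[0,0,0,0,0,0,-1],[0,0,0,0,0,0,-1]]]' 30
python3 -m pendant '[[[0,0,-0.4,0,0,0,-1],[0,0,-0.4,0,0,1,-1],[0,0,0,0,0,1,-1],[0,0,0,0,0,1,-1],[0,0,0,0,0,1,-1],[0,0,0,0,0,1,-1],[0,0,0,0,0,1,-1],[0,0,-0.5,0,0,0.7,-1]]]' 
python3 -m pendant '[[[0,0,-1,0,0,0,-1],[0,0,-1,0,0,0,-1],[0,0,-1,0,0,0,-1],[0,0,0,0,0,0,-1],[0,0,0,0,0,0,-1],[0,0,0,0,0,0,-1],[0,0,0,0,0,0,-1],[0,0,0,0,0,0,-1]]]' 
python3 - <<'E'
from look import *
c,s=load("wrist",18); print(s["tcp_pos"],s["eef_rot"],s["joints"],s["gripper_width"]); held(c,s,s["tcp_pos"][2]-.0355);tool(s,(.641,.015))
E
```

```text
time_s: 34.75
tcp_pos: [0.4405, 0.282, 0.0356]
eef_rot: [180.0, -0.0, -113.3]
contact_force: [0.8, -0.6, -0.1]
gripper_width: 0.0568
gripper_force: 0.0
time_s: 35.55
tcp_pos: [0.4406, 0.2822, 0.0364]
eef_rot: [-180.0, 0.0, -113.3]
contact_force: [-1.2, 0.4, 3.2]
gripper_width: 0.0295
gripper_force: 30.0
time_s: 36.35
tcp_pos: [0.4399, 0.2814, 0.0616]
eef_rot: [-180.0, -0.1, -140.3]
contact_force: [1.7, -1.1, -0.6]
gripper_width: 0.0292
gripper_force: 30.0
time_s: 37.15
tcp_pos: [0.4403, 0.2818, 0.1215]
eef_rot: [-180.0, -0.1, -140.1]
contact_force: [0.5, -0.0, -0.9]
gripper_width: 0.0292
gripper_force: 30.0
[0.4403 0.2818 0.1215] [-179.9821   -0.0752 -140.111 ] [  54.1488   13.3599  -28.0391   -0.0016  -48.6783 -104.2587] 0.029167534202184018
  held n 418 max 0.04394424617729589 z 0.09062980037244849 angle 173.2652299279754
  units [  0.8545 -16.6731   0.0063]
```

```bash

python3 -m pendant '[[[0.05,-1,0,0,0,0,-1],[0.05,-1,0,0,0,0,-1],[0.05,-1,0,0,0,0,-1],[0.05,-1,0,0,0,0,-1],[0.05,-1,0,0,0,0,-1],[0.05,-1,0,0,0,0,-1],[0.05,-1,0,0,0,0,-1],[0.05,-1,0,0,0,0,-1]]]' 
python3 -m pendant '[[[0.05,-1,0,0,0,0,-1],[0.05,-1,0,0,0,0,-1],[0.05,-1,0,0,0,0,-1],[0.05,-1,0,0,0,0,-1],[0.05,-1,0,0,0,0,-1],[0.05,-1,0,0,0,0,-1],[0.05,-1,0,0,0,0,-1],[0.05,-1,0,0,0,0,-1]]]' 
python3 -m pendant '[[[0.05,-0.67,0,0,0,0,-1],[0,0,0,0,0,0,-1],[0,0,0,0,0,0,-1],[0,0,0,0,0,0,-1],[0,0,0,0,0,0,-1],[0,0,0,0,0,0,-1],[0,0,0,0,0,0,-1],[0,0,0,0,0,0,-1]]]' 
python3 - <<'E'
from look import *
c,s=load("wrist",19); print(s["tcp_pos"],s["eef_rot"],s["gripper_width"]); held(c,s,s["tcp_pos"][2]-.0355);stand(c,(.641,.0148));tool(s,(.641,.0148),.0755)
E
```

```text
time_s: 38.0
tcp_pos: [0.5373, 0.1534, 0.1218]
eef_rot: [180.0, -0.0, -140.1]
contact_force: [0.2, 0.1, -1.4]
gripper_width: 0.0294
gripper_force: 30.0
time_s: 38.8
tcp_pos: [0.6337, 0.0256, 0.1216]
eef_rot: [180.0, -0.0, -140.1]
contact_force: [0.3, -0.3, -0.6]
gripper_width: 0.0293
gripper_force: 30.0
time_s: 39.6
tcp_pos: [0.6412, 0.0156, 0.1223]
eef_rot: [-180.0, 0.0, -140.1]
contact_force: [1.0, 1.4, -1.0]
gripper_width: 0.0293
gripper_force: 30.0
[0.6412 0.0156 0.1223] [-179.9984    0.0062 -140.0945] 0.029321295490738773
  held n 402 max 0.04382333137860309 z 0.0914160950301852 angle 173.08356820109222
   red mid [0.5886 0.0218] dir 171.71694857755298 len,wid [0.0452 0.0045] z 0.007704919055694037
  units [ 0.0336 -0.0255  2.3375]
```

```bash

python3 -m pendant '[[[0.06,-0.02,0.6,0,0,0.2,-1],[0,0,0.7,0,0,0,-1],[0,0,0.5,0,0,0,-1],[0,0,0.3,0,0,0,-1],[0,0,0.2,0,0,0,-1],[0,0,0,0,0,0,-1],[0,0,0,0,0,0,-1],[0,0,0,0,0,0,0.3]]]' 
python3 -m pendant '[[[0,0,0,0,0,0,0.3],[0,0,0,0,0,0,0.3],[0,0,-0.3,0,0,0,0.3],[0,0,-1,0,0,0,0.3],[0,0,-1,0,0,0,0.3],[0,0,-1,0,0,0,0.3],[0,0,-1,0,0,0,0.3],[0,0,-1,0,0,0,0.3]]]' 
python3 - <<'E'
from look import *
c,s=load("wrist",20); print(s["tcp_pos"],s["eef_rot"]); print("Y");stand(c,(.6405,.0145)); holder(c,s,(.6405,.0145),"yellow",.04)
for n,p in (("green",(.606,-.2503)),("blue",(.6226,.218))):
    try: print(n); stand(c,p); holder(c,s,p,n,.04)
    except Exception as e: print("not seen")
tool(s,(.482,.415))
E
```

```text
time_s: 40.45
tcp_pos: [0.6408, 0.0144, 0.0763]
eef_rot: [-180.0, 0.0, -140.9]
contact_force: [0.4, -0.1, -0.6]
gripper_width: 0.0329
gripper_force: 0.0
time_s: 41.25
tcp_pos: [0.6407, 0.0143, 0.1835]
eef_rot: [-180.0, 0.0, -140.9]
contact_force: [0.3, 0.4, -0.6]
gripper_width: 0.0565
gripper_force: 0.0
[0.6407 0.0143 0.1835] [-179.9865    0.0274 -140.9134]
Y
   red mid [0.59   0.0219] dir 172.71640115614983 len,wid [0.0462 0.0049] z 0.007708279780546251
  z~40 pixels centroid [0.6233 0.003 ] n 45 medz 0.041419105224228425
  top n 885 z 0.07691434200420078 mean [0.6399 0.0143] minmax mid [0.64   0.0146] ext [0.0299 0.0297]
   yellow knob [0.6399 0.0143] pointer n 143 dist mean,max 0.035375635543803324 0.04294330584430157 z 0.04559466838632786 angle 171.2309777226848
  units [ 0.0292  0.0238 -0.    ]
green
  z~40 pixels centroid [ 0.622 -0.218] n 25 medz 0.041384909977693174
not seen
blue
not seen
  units [-6.474  20.552  -0.0018]
  return _methods._mean(a, axis=axis, dtype=dtype,
  ret = ret.dtype.type(ret / rcount)
```

View pics/wrist20.png

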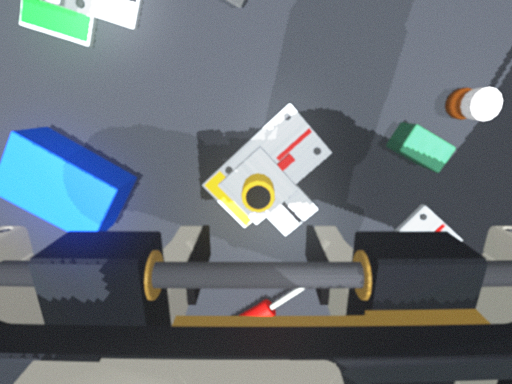

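Yellow sits on its post with the pointer (285,160) over its red line. Now I'll go to the button and check everything on the way.

```bash

python3 -m pendant '[[[-0.31,1,0,0,0,0,-1],[-0.31,1,0,0,0,0,-1],[-0.31,1,0,0,0,0,-1],[-0.31,1,0,0,0,0,-1],[-0.31,1,0,0,0,0,-1],[-0.31,1,0,0,0,0,-1],[-0.31,1,0,0,0,0,-1],[-0.31,1,0,0,0,0,-1]]]' 
python3 -m pendant '[[[-0.31,1,0,0,0,0,-1],[-0.31,1,0,0,0,0,-1],[-0.31,1,0,0,0,0,-1],[-0.31,1,0,0,0,0,-1],[-0.31,1,0,0,0,0,-1],[-0.31,1,0,0,0,0,-1],[-0.31,1,0,0,0,0,-1],[-0.31,1,0,0,0,0,-1]]]' 
python3 -m pendant '[[[-0.31,1,0,0,0,0,-1],[-0.31,1,0,0,0,0,-1],[-0.31,1,0,0,0,0,-1],[-0.31,1,0,0,0,0,-1],[0,0.5,0,0,0,0,-1],[0,0,0,0,0,0,-1],[0,0,0,0,0,0,-1],[0,0,0,0,0,0,-1]]]' 
cat > check.py <<'E'
from look import *
def check(n,posts={"green":(.606,-.2503),"blue":(.6226,.2186),"yellow":(.6405,.0145)}):
    for nm in("top","scene"):
        c,s=load(nm,n); print(nm)
        for k,p in posts.items():
            try: holder(c,s,p,k,.04,smin=80)
            except Exception as e: print("  ",k,"not seen")
        try: top(c,(.495,-.428),.035)
        except Exception: print("  ref not seen")
E
python3 -W ignore - <<'E'
from check import *
c,s=load("wrist",21); print(s["tcp_pos"],s["eef_rot"],s["joints"])
u=[b for b in blobs(mask(c,"green"),60)]
for a,ce,uv in u:
    p=pts(c,uv); z=np.median(p[:,2]); q=plane(c,uv,z); print(a,ce,"z",z,q.mean(0),np.ptp(q,0)); tool(s,q.mean(0)[:2],.022+.022)
check(21)
E
```

```text
time_s: 42.1
tcp_pos: [0.5779, 0.1706, 0.1826]
eef_rot: [-180.0, 0.0, -140.9]
contact_force: [0.1, 0.4, -0.5]
gripper_width: 0.0017
gripper_force: 0.0
time_s: 42.9
tcp_pos: [0.5155, 0.3261, 0.1825]
eef_rot: [180.0, 0.0, -140.9]
contact_force: [1.0, 0.2, -0.0]
gripper_width: 0.0008
gripper_force: 0.0
time_s: 43.7
tcp_pos: [0.4785, 0.4101, 0.1822]
eef_rot: [-180.0, -0.0, -140.9]
contact_force: [0.0, -0.5, 0.1]
gripper_width: 0.0007
gripper_force: 0.0
[0.4785 0.4101 0.1822] [-179.995    -0.0115 -140.9405] [  58.3196   19.142   -10.4473    0.0011  -60.4231 -109.2607]
586 [259.1485 182.8038] z 0.02060909296860114 [0.4797 0.4137 0.0206] [0.0292 0.0288 0.    ]
  units [-0.1586  0.1016  6.9091]
top
  top n 65 z 0.0774325325976164 mean [ 0.6035 -0.2474] minmax mid [ 0.6028 -0.2477] ext [0.0269 0.0269]
   green knob [ 0.6035 -0.2474] pointer n 8 dist mean,max 0.03297076825938737 0.03921409145770463 z 0.048400636526998 angle -155.23234838312982
  units [ 15.862  -29.4656   0.0024]
  top n 65 z 0.07811402611565255 mean [0.6204 0.2166] minmax mid [0.6199 0.2171] ext [0.0271 0.03  ]
   blue knob [
[... 821 characters left out ...]
[ 15.6286 -29.6265  -0.0016]
  top n 107 z 0.07813807056925748 mean [0.6257 0.2192] minmax mid [0.6257 0.219 ] ext [0.0294 0.0289]
   blue knob [0.6257 0.2192] pointer n 15 dist mean,max 0.03845830476778357 0.04565862213671498 z 0.046922940458117846 angle -179.92163057228979
  units [  0.3032 -12.048   -0.0001]
  top n 95 z 0.07746388436052154 mean [0.6442 0.0164] minmax mid [0.6439 0.016 ] ext [0.0306 0.0307]
   yellow knob [0.6442 0.0164] pointer n 15 dist mean,max 0.0378858176579259 0.04413068898487775 z 0.04670190633245941 angle 174.66057798097768
  units [  5.9728 -20.5017  -0.0007]
  top n 56 z 0.043321415757773374 mean [ 0.4984 -0.4256] minmax mid [ 0.4981 -0.426 ] ext [0.0328 0.0339]
```

View pics/wrist21.png

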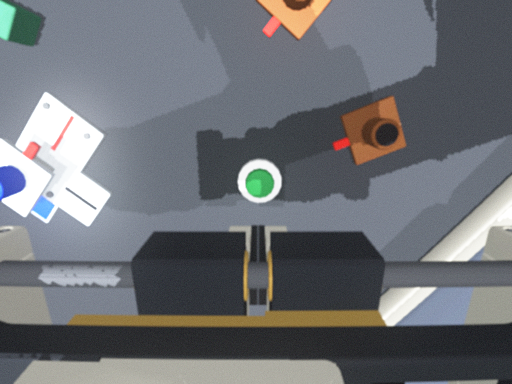

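All three holders and the reference are still in place. The button is at (260,183), 21 mm high. Pressing.

```bash

python3 -m pendant '[[[-0.15,0.1,1,0,0,0,-1],[0,0,1,0,0,0,-1],[0,0,1,0,0,0,-1],[0,0,1,0,0,0,-1],[0,0,1,0,0,0,-1],[0,0,1,0,0,0,-1],[0,0,0.5,0,0,0,-1],[0,0,0,0,0,0,-1]]]' 
python3 -m pendant '[[[0,0,0.2,0,0,0,-1],[0,0,0.2,0,0,0,-1],[0,0,0.2,0,0,0,-1],[0,0,0,0,0,0,-1],[0,0,0,0,0,0,-1],[0,0,0,0,0,0,-1],[0,0,0,0,0,0,-1],[0,0,0,0,0,0,-1]]]' 

```

```text
time_s: 44.65
tcp_pos: [0.4791, 0.4132, 0.0508]
eef_rot: [-180.0, -0.2, -140.9]
contact_force: [-0.3, -1.3, 1.3]
gripper_width: 0.0005
gripper_force: 0.0
time_s: 45.45
tcp_pos: [0.4798, 0.4147, 0.0406]
eef_rot: [180.0, 0.1, -140.9]
contact_force: [2.0, 1.2, 5.1]
gripper_width: 0.0002
gripper_force: 1.7
```

```bash

python3 -m pendant '[[[0,0,0.1,0,0,0,-1],[0,0,0,0,0,0,-1],[0,0,0,0,0,0,-1],[0,0,0,0,0,0,-1],[0,0,0,0,0,0,-1],[0,0,0,0,0,0,-1],[0,0,0,0,0,0,-1],[0,0,0,0,0,0,-1]]]' 
python3 -m pendant '[[[0,0,0.1,0,0,0,-1],[0,0,0,0,0,0,-1],[0,0,0,0,0,0,-1],[0,0,0,0,0,0,-1],[0,0,0,0,0,0,-1],[0,0,0,0,0,0,-1],[0,0,0,0,0,0,-1],[0,0,0,0,0,0,-1]]]' 

```

```text
time_s: 46.25
tcp_pos: [0.4796, 0.4145, 0.0383]
eef_rot: [180.0, 0.0, -140.9]
contact_force: [3.5, 2.5, 5.6]
gripper_width: 0.0002
gripper_force: 2.5
time_s: 47.05
tcp_pos: [0.4797, 0.4146, 0.0381]
eef_rot: [180.0, 0.1, -140.9]
contact_force: [-0.9, 0.8, 17.9]
gripper_width: 0.0001
gripper_force: 9.3
```

```bash

python3 -m pendant '[[[0,0,0.05,0,0,0,-1],[0,0,0,0,0,0,-1],[0,0,0,0,0,0,-1],[0,0,0,0,0,0,-1],[0,0,0,0,0,0,-1],[0,0,0,0,0,0,-1],[0,0,0,0,0,0,-1],[0,0,0,0,0,0,-1]]]' 
python3 -m pendant '[[[0,0,-0.5,0,0,0,-1],[0,0,-1,0,0,0,-1],[0,0,-1,0,0,0,-1],[0,0,-1,0,0,0,-1],[0,0,-1,0,0,-1,-1],[0,0,-1,0,0,-1,0.3],[0,0,-1,0,0,-1,0.3],[0,0,0,0,0,-1,0.3]]]' 
python3 -m pendant '[[[0,0,0,0,0,-1,0.3],[0,0,0,0,0,-1,0.3],[0,0,0,0,0,-1,0.3],[0,0,0,0,0,-1,0.3],[0,0,0,0,0,-1,0.3],[0,0,0,0,0,-1,0.3],[0,0,0,0,0,-1,0.3],[0,0,0,0,0,-1,0.3]]]' 
python3 -m pendant '[[[0,0,0,0,0,-1,0.3],[0,0,0,0,0,-1,0.3],[0,0,0,0,0,-1,0.3],[1,-0.5,0,0,0,0,0.3],[1,-0.5,0,0,0,0,0.3],[1,-0.5,0,0,0,0,0.3],[1,-0.5,0,0,0,0,0.3],[1,-0.5,0,0,0,0,0.3]]]' 
python3 -m pendant '[[[1,-0.5,0,0,0,0,0.3],[1,-0.5,0,0,0,0,0.3],[1,-0.5,0,0,0,0,0.3],[1,-0.5,0,0,0,0,0.3],[1,-0.5,0,0,0,0,0.3],[0.8,-0.5,0,0,0,0,0.3],[0,0,0,0,0,0,0.3],[0,0,0,0,0,0,0.3]]]' 
python3 -W ignore - <<'E'
from check import *
c,s=load("wrist",22); print(s["tcp_pos"],s["eef_rot"],s["joints"]); stand(c,(.6226,.2186)); holder(c,s,(.6226,.218),"blue",.04); 
E
```

```text
time_s: 47.85
tcp_pos: [0.4797, 0.4146, 0.0379]
eef_rot: [-180.0, 0.1, -140.9]
contact_force: [-3.1, -1.0, 25.2]
gripper_width: 0.0006
gripper_force: 12.7
time_s: 48.65
tcp_pos: [0.4788, 0.4136, 0.1666]
eef_rot: [180.0, -0.0, -124.8]
contact_force: [-0.0, -0.3, -0.3]
gripper_width: 0.0189
gripper_force: 0.0
time_s: 49.45
tcp_pos: [0.4777, 0.4123, 0.1632]
eef_rot: [179.8, -0.2, -92.8]
contact_force: [1.2, -0.2, -0.1]
gripper_width: 0.0571
gripper_force: 0.0
time_s: 50.25
tcp_pos: [0.543, 0.321, 0.1632]
eef_rot: [179.7, -0.1, -81.0]
contact_force: [1.0, 0.4, -0.4]
gripper_width: 0.0571
gripper_force: 0.0
time_s: 51.05
tcp_pos: [0.6207, 0.2172, 0.1635]
eef_rot: [179.8, -0.1, -81.0]
contact_force: [0.2, 0.1, -0.4]
gripper_width: 0.0569
gripper_force: 0.0
[0.6207 0.2172 0.1635] [179.7693  -0.0582 -81.0012] [ 36.2179  22.5586  -7.8424  -0.0622 -59.8307 -27.1879]
   red mid [0.5685 0.2189] dir 179.692603750854 len,wid [0.0401 0.0045] z 0.00784494386834611
  z~40 pixels centroid [0.6125 0.1984] n 60 medz 0.041290875368262175
  top n 1031 z 0.07695418511195215 mean [0.6233 0.2175] minmax mid [0.6233 0.2176] ext [0.029  0.0303]
   blue knob [0.6233 0.2175] pointer n 146 dist mean,max 0.0361169628818628 0.04374902518608019 z 0.04559633183652004 angle 178.1807990886451
  units [ 0.0067 -0.1297 -0.0005]
```

```bash

python3 -m pendant '[[[0,-0.12,1,0,0,0,0.3],[0,0,1,0,0,0,0.3],[0,0,1,0,0,0,0.3],[0,0,0.8,0,0,0,0.3],[0,0,0.4,0,0,0,0.3],[0,0,0.15,0,0,0,0.3],[0,0,0,0,0,0,0.3],[0,0,0,0,0,0,0.3]]]' 
python3 -m pendant '[[[0,0,0,0,0,0,-1],[0,0,0,0,0,0,-1],[0,0,0,0,0,0,-1],[0,0,0,0,0,0,-1],[0,0,0,0,0,0,-1],[-0.04,0,0,0,0,0,-1],[0,0,0,0,0,1,-1],[0,0,0,0,0,1,-1]]]' 20
python3 -m pendant '[[[0,0,0,0,0,1,-1],[0,0,0,0,0,1,-1],[0,0,0,0,0,1,-1],[0,0,0,0,0,1,-1],[0,0,0,0,0,1,-1],[0,0,0,0,0,1,-1],[0,0,0,0,0,1,-1],[0,0,0,0,0,1,-1]]]' 
python3 -m pendant '[[[0,0,0,0,0,1,-1],[0,0,0,0,0,1,-1],[0,0,0,0,0,1,-1],[0,0,0,0,0,1,-1],[0,0,0,0,0,1,-1],[0,0,0,0,0,1,-1],[0,0,0,0,0,1,-1],[0,0,0,0,0,1,-1]]]' 
python3 -m pendant '[[[0,0,0,0,0,1,-1],[0,0,0,0,0,1,-1],[0,0,0,0,0,1,-1],[0,0,0,0,0,1,-1],[0,0,0,0,0,0.2,-1],[0,0,0,0,0,0,-1],[0,0,0,0,0,0,-1],[0,0,0,0,0,0,0.3]]]' 
python3 -m pendant '[[[0,0,0,0,0,0,0.3],[0,0,0,0,0,0,0.3],[0,0,-0.3,0,0,0,0.3],[0,0,-1,0,0,0,0.3],[0,0,-1,0,0,0,0.3],[0,0,-1,0,0,0,0.3],[0,0,-1,0,0,0,0.3],[0,0,-0.3,0,0,0,0.3]]]' 
python3 -W ignore - <<'E'
from check import *
c,s=load("wrist",23); print(s["tcp_pos"],s["eef_rot"],s["joints"]); stand(c,(.6226,.2186)); holder(c,s,(.6226,.218),"blue",.04); tool(s,(.6405,.0145))
E
```

```text
time_s: 51.9
tcp_pos: [0.6248, 0.2191, 0.079]
eef_rot: [-179.9, 0.0, -80.9]
contact_force: [-0.5, 1.3, 0.7]
gripper_width: 0.0568
gripper_force: 0.0
time_s: 52.7
tcp_pos: [0.6246, 0.2196, 0.0784]
eef_rot: [-180.0, 0.0, -89.1]
contact_force: [1.3, -0.3, 1.8]
gripper_width: 0.0298
gripper_force: 20.0
time_s: 53.5
tcp_pos: [0.6246, 0.2196, 0.0784]
eef_rot: [-180.0, 0.0, -121.1]
contact_force: [-0.5, -0.2, 1.4]
gripper_width: 0.0293
gripper_force: 20.0
time_s: 54.3
tcp_pos: [0.6246, 0.2196, 0.0783]
eef_rot: [-180.0, 0.0, -153.1]
contact_force: [0.1, -0.3, 0.6]
gripper_width: 0.0296
gripper_force: 20.0
time_s: 55.1
tcp_pos: [0.6243, 0.2194, 0.0781]
eef_rot: [180.0, -0.0, -169.7]
contact_force: [-1.1, 0.6, 0.6]
gripper_width: 0.0337
gripper_force: 0.0
time_s: 55.9
tcp_pos: [0.6254, 0.2199, 0.1732]
eef_rot: [179.9, 0.2, -169.7]
contact_force: [0.3, 0.3, -0.0]
gripper_width: 0.057
gripper_force: 0.0
[0.6254 0.2199 0.1732] [ 179.9355    0.2141 -169.6895] [  36.2102   22.318    -6.8932    0.0407  -60.5679 -115.9195]
   red mid [0.5706 0.2192] dir 179.56329791433785 len,wid [0.0455 0.0047] z 0.0077858410476195905
   black mid [0.6233 0.2729] dir 90.13992924054848 len,wid [0.0364 0.0033] z 0.0076635400151124355
  post [0.6235 0.2188] yaw red -0.43670208566216345 yaw black 0.1399292405484971 dist 0.05289255110872703 0.05406509001317801
  z~40 pixels centroid [0.6038 0.2309] n 51 medz 0.04149206572355496
  top n 962 z 0.07692515935519004 mean [0.6234 0.2197] minmax mid [0.6235 0.2197] ext [0.0303 0.0291]
   blue knob [0.6234 0.2197] pointer n 126 dist mean,max 0.03563698556122671 0.043479841435009665 z 0.045692295408903294 angle 89.99032797258262
  units [ 0.1001  0.0058 -0.0004]
  units [  1.0963 -10.2401  -0.0156]
```

View pics/wrist23.png

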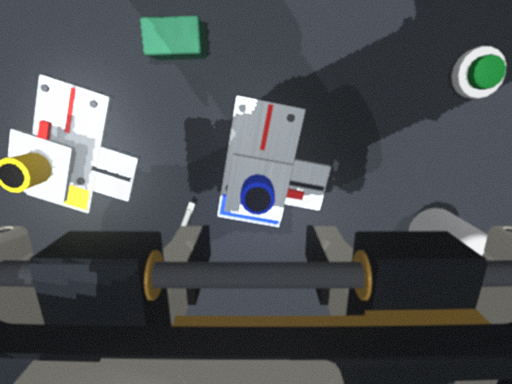

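Blue is turned, with its pointer (290,193) along the black line. Next is yellow.

```bash

python3 -m pendant '[[[0.1,-0.93,0,0,0,0,0.3],[0.1,-0.93,0,0,0,0,0.3],[0.1,-0.93,0,0,0,0,0.3],[0.1,-0.93,0,0,0,0,0.3],[0.1,-0.93,0,0,0,0,0.3],[0.1,-0.93,0,0,0,0,0.3],[0.1,-0.93,0,0,0,0,0.3],[0.1,-0.93,0,0,0,0,0.3]]]' 
python3 -m pendant '[[[0.1,-0.93,0,0,0,0,0.3],[0.1,-0.93,0,0,0,0,0.3],[0.1,-0.93,0,0,0,0,0.3],[0,0,0,0,0,-1,0.3],[0,0,0,0,0,-1,0.3],[0,0,0,0,0,-1,0.3],[0,0,0,0,0,-1,0.3],[0,0,0,0,0,-1,0.3]]]' 
python3 -m pendant '[[[0,0,0,0,0,-1,0.3],[0,0,0,0,0,-1,0.3],[0,0,0,0,0,-1,0.3],[0,0,0,0,0,-1,0.3],[0,0,0,0,0,-1,0.3],[0,0,0,0,0,-1,0.3],[0,0,0,0,0,-1,0.3],[0,0,0,0,0,-1,0.3]]]' 
python3 -m pendant '[[[0,0,0,0,0,-1,0.3],[0,0,0,0,0,-1,0.3],[0,0,0,0,0,-1,0.3],[0,0,0,0,0,-1,0.3],[0,0,0,0,0,-1,0.3],[0,0,0,0,0,-1,0.3],[0,0,0,0,0,-1,0.3],[0,0,0,0,0,-1,0.3]]]' 
python3 -W ignore - <<'E'
from check import *
c,s=load("wrist",24); print(s["tcp_pos"],s["eef_rot"],s["joints"]); stand(c,(.6405,.0145)); holder(c,s,(.6405,.0145),"yellow",.04); tool(s,(.6405,.0145),.0760)
E
```

```text
time_s: 56.75
tcp_pos: [0.6353, 0.0685, 0.1702]
eef_rot: [180.0, 0.0, -169.7]
contact_force: [0.0, -0.5, 0.4]
gripper_width: 0.057
gripper_force: 0.0
time_s: 57.55
tcp_pos: [0.6393, 0.0133, 0.1701]
eef_rot: [180.0, -0.0, -149.6]
contact_force: [-0.1, 1.0, -0.3]
gripper_width: 0.0571
gripper_force: 0.0
time_s: 58.35
tcp_pos: [0.6393, 0.0134, 0.1701]
eef_rot: [180.0, -0.0, -117.5]
contact_force: [0.1, -0.0, 0.5]
gripper_width: 0.057
gripper_force: 0.0
time_s: 59.15
tcp_pos: [0.6394, 0.0134, 0.1701]
eef_rot: [180.0, 0.0, -85.6]
contact_force: [0.1, -0.6, -0.2]
gripper_width: 0.0568
gripper_force: 0.0
[0.6394 0.0134 0.1701] [179.9974   0.     -85.5512] [ 18.6532  20.5365 -10.0658  -0.0008 -59.4002 -14.204 ]
   red mid [0.5865 0.0219] dir 171.7043935006453 len,wid [0.0396 0.0044] z 0.007762990101171208
  z~40 pixels centroid [ 0.6258 -0.0033] n 61 medz 0.0413228537513341
  top n 978 z 0.07699416017629702 mean [0.6411 0.0137] minmax mid [0.6411 0.0137] ext [0.0286 0.03  ]
   yellow knob [0.6411 0.0137] pointer n 136 dist mean,max 0.03619809717446767 0.04397016862037645 z 0.04563180710282047 angle 171.08691336439801
  units [-0.0062 -0.0875 -0.    ]
  units [-0.0505 -0.0615  4.7058]
```

```bash

python3 -m pendant '[[[-0.02,-0.08,1,0,0,0,0.3],[0,0,1,0,0,0,0.3],[0,0,1,0,0,0,0.3],[0,0,1,0,0,0,0.3],[0,0,0.5,0,0,0,0.3],[0,0,0.15,0,0,0,0.3],[0,0,0,0,0,0,0.3],[0,0,0,0,0,0,0.3]]]' 
python3 -m pendant '[[[0,0,0,0,0,0,-1],[0,0,0,0,0,0,-1],[0,0,0,0,0,0,-1],[0,0,0,0,0,0,-1],[0,0,0,0,0,0,-1],[-0.02,0,0,0,0,0,-1],[0,0,0,0,0,1,-1],[0,0,0,0,0,1,-1]]]' 20
python3 -m pendant '[[[0,0,0,0,0,1,-1],[0,0,0,0,0,1,-1],[0,0,0,0,0,1,-1],[0,0,0,0,0,1,-1],[0,0,0,0,0,1,-1],[0,0,0,0,0,1,-1],[0,0,0,0,0,1,-1],[0,0,0,0,0,1,-1]]]' 
python3 -m pendant '[[[0,0,0,0,0,1,-1],[0,0,0,0,0,1,-1],[0,0,0,0,0,1,-1],[0,0,0,0,0,1,-1],[0,0,0,0,0,1,-1],[0,0,0,0,0,1,-1],[0,0,0,0,0,1,-1],[0,0,0,0,0,1,-1]]]' 
python3 -m pendant '[[[0,0,0,0,0,1,-1],[0,0,0,0,0,1,-1],[0,0,0,0,0,1,-1],[0,0,0,0,0,1,-1],[0,0,0,0,0,0.3,-1],[0,0,0,0,0,0,-1],[0,0,0,0,0,0,-1],[0,0,0,0,0,0,0.3]]]' 
python3 -m pendant '[[[0,0,0,0,0,0,0.3],[0,0,0,0,0,0,0.3],[0,0,-0.3,0,0,0,0.3],[0,0,-1,0,0,0,0.3],[0,0,-1,0,0,0,0.3],[0,0,-1,0,0,0,0.3],[0,0,-1,0,0,0,0.3],[0,0,-0.3,0,0,0,0.3]]]' 
python3 -W ignore - <<'E'
from check import *
c,s=load("wrist",25); print(s["tcp_pos"],s["eef_rot"],s["joints"]); stand(c,(.6405,.0145)); holder(c,s,(.6405,.0145),"yellow",.04); tool(s,(.606,-.2503))
E
```

```text
time_s: 60.0
tcp_pos: [0.6415, 0.0147, 0.0781]
eef_rot: [-179.9, 0.0, -85.7]
contact_force: [-0.3, 0.1, -0.2]
gripper_width: 0.0571
gripper_force: 0.0
time_s: 60.8
tcp_pos: [0.6409, 0.015, 0.0774]
eef_rot: [-180.0, -0.0, -93.9]
contact_force: [-0.2, -0.1, 3.2]
gripper_width: 0.0292
gripper_force: 20.0
time_s: 61.6
tcp_pos: [0.6408, 0.0151, 0.0774]
eef_rot: [-180.0, -0.0, -125.9]
contact_force: [-0.6, -0.1, 3.0]
gripper_width: 0.0294
gripper_force: 20.0
time_s: 62.4
tcp_pos: [0.6408, 0.0152, 0.0774]
eef_rot: [-180.0, 0.0, -157.9]
contact_force: [-1.1, 0.4, 1.8]
gripper_width: 0.0293
gripper_force: 20.0
time_s: 63.2
tcp_pos: [0.6408, 0.0151, 0.0771]
eef_rot: [180.0, 0.0, -174.9]
contact_force: [-0.8, -0.5, -0.7]
gripper_width: 0.0334
gripper_force: 0.0
time_s: 64.0
tcp_pos: [0.642, 0.0152, 0.172]
eef_rot: [180.0, 0.2, -174.9]
contact_force: [-0.1, -0.5, -0.3]
gripper_width: 0.0572
gripper_force: 0.0
[0.642  0.0152 0.172 ] [ 179.9839    0.22   -174.8885] [  18.7596   20.5546   -9.7819    0.0421  -59.4459 -103.6694]
   red mid [0.5885 0.0219] dir 171.88078186558403 len,wid [0.0451 0.0047] z 0.007676248032751853
   black mid [0.648  0.0684] dir 81.46489077463195 len,wid [0.0356 0.0033] z 0.007683670119567831
  post [0.6399 0.0146] yaw red -8.119218134415982 yaw black -8.535109225368032 dist 0.05189244047239706 0.05442660173812393
  z~40 pixels centroid [0.6195 0.0262] n 52 medz 0.04137063582647044
  top n 962 z 0.07692927797724702 mean [0.6395 0.0154] minmax mid [0.6394 0.0153] ext [0.0301 0.029 ]
   yellow knob [0.6395 0.0154] pointer n 122 dist mean,max 0.035756834845722965 0.0431546017980354 z 0.045537027070351815 angle 82.2158883296088
  units [ 0.1244  0.0185 -0.0005]
  units [  2.9741 -13.064   -0.0151]
```

```bash

python3 -m pendant '[[[0.21,-0.93,0,0,0,0,0.3],[0.21,-0.93,0,0,0,0,0.3],[0.21,-0.93,0,0,0,0,0.3],[0.21,-0.93,0,0,0,0,0.3],[0.21,-0.93,0,0,0,0,0.3],[0.21,-0.93,0,0,0,0,0.3],[0.21,-0.93,0,0,0,0,0.3],[0.21,-0.93,0,0,0,0,0.3]]]' 
python3 -m pendant '[[[0.21,-0.93,0,0,0,0,0.3],[0.21,-0.93,0,0,0,0,0.3],[0.21,-0.93,0,0,0,0,0.3],[0.21,-0.93,0,0,0,0,0.3],[0.21,-0.93,0,0,0,0,0.3],[0.21,-0.93,0,0,0,0,0.3],[0,0,0,0,0,-1,0.3],[0,0,0,0,0,-1,0.3]]]' 
python3 -m pendant '[[[0,0,0,0,0,-1,0.3],[0,0,0,0,0,-1,0.3],[0,0,0,0,0,-1,0.3],[0,0,0,0,0,-1,0.3],[0,0,0,0,0,-1,0.3],[0,0,0,0,0,-1,0.3],[0,0,0,0,0,-1,0.3],[0,0,0,0,0,-1,0.3]]]' 
python3 -m pendant '[[[0,0,0,0,0,-1,0.3],[0,0,0,0,0,-1,0.3],[0,0,0,0,0,-1,0.3],[0,0,0,0,0,-1,0.3],[0,0,0,0,0,0,0.3],[0,0,0,0,0,0,0.3],[0,0,0,0,0,0,0.3],[0,0,0,0,0,0,0.3]]]' 
python3 -W ignore - <<'E'
from check import *
c,s=load("wrist",26); print(s["tcp_pos"],s["eef_rot"],s["joints"]); stand(c,(.606,-.2503)); holder(c,s,(.606,-.2503),"green",.04); tool(s,(.606,-.2503),.0760)
E
```

```text
time_s: 64.85
tcp_pos: [0.62, -0.1381, 0.169]
eef_rot: [-180.0, -0.0, -175.0]
contact_force: [-0.5, -0.5, -0.6]
gripper_width: 0.0574
gripper_force: 0.0
time_s: 65.65
tcp_pos: [0.6045, -0.2515, 0.1688]
eef_rot: [180.0, -0.0, -166.9]
contact_force: [-0.2, -0.5, 0.2]
gripper_width: 0.0566
gripper_force: 0.0
time_s: 66.45
tcp_pos: [0.6047, -0.2507, 0.1689]
eef_rot: [180.0, -0.0, -134.8]
contact_force: [0.2, 0.5, 0.1]
gripper_width: 0.057
gripper_force: 0.0
time_s: 67.25
tcp_pos: [0.6052, -0.2497, 0.1691]
eef_rot: [180.0, -0.0, -119.0]
contact_force: [-0.3, -0.2, 1.0]
gripper_width: 0.0566
gripper_force: 0.0
[ 0.6052 -0.2497  0.1691] [ 179.9973   -0.0016 -118.9786] [ -5.3862  21.9111  -8.0865   0.0004 -60.0056 -23.5925]
   red mid [ 0.5615 -0.268 ] dir -158.66711359834173 len,wid [0.0409 0.0037] z 0.007687931429103401
  z~40 pixels centroid [ 0.6058 -0.2503] n 633 medz 0.03867204302144228Traceback (most recent call last):
  File "<stdin>", line 2, in <module>
  File "h.py", line 70, in holder
    p=top(c,near,zu+.030,.03); k=p.mean(0)[:2]
  File "h.py", line 63, in top
    z=np.median(D[
[... 352 characters left out ...]
rtPoints(np.float64(uv).reshape(-1,1,2),c["camera_matrix"],np.array([float(c["k1"]),0,0,0]))[:,0]
      ~~~~~~~~~~~~~~~~~~~^^^^^^^^^^^^^^^^^^^^^^^^^^^^^^^^^^^^^^^^^^^^^^^^^^^^^^^^^^^^^^^^^^^^^^^^^^^^^^^^^^^^
cv2.error: OpenCV(4.12.0) /io/opencv/modules/calib3d/src/undistort.dispatch.cpp:347: error: (-215:Assertion failed) CV_IS_MAT(_src) && CV_IS_MAT(_dst) && (_src->rows == 1 || _src->cols == 1) && (_dst->rows == 1 || _dst->cols == 1) && _src->cols + _src->rows - 1 == _dst->rows + _dst->cols - 1 && (CV_MAT_TYPE(_src->type) == CV_32FC2 || CV_MAT_TYPE(_src->type) == CV_64FC2) && (CV_MAT_TYPE(_dst->type) == CV_32FC2 || CV_MAT_TYPE(_dst->type) == CV_64FC2) in function 'cvUndistortPointsInternal'
```

The green holder is gone from its post, so it was knocked aside. Looking for it.

View pics/wrist26.png

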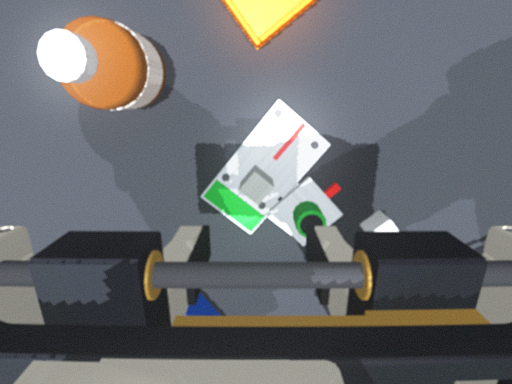

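The green holder now lies beside its post at (310,220), on the foot's tongue side, knob up with its pointer still roughly along the red direction. Measuring its height and tilt.

```bash

python3 -W ignore - <<'E'
from check import *
c,s=load("wrist",27)
B=[b for b in blobs(mask(c,"green"),40)]
for a,ce,uv in B:
    p=pts(c,uv); print(a,ce,np.median(p,0),"z pct",np.percentile(p[:,2],[5,50,95]))
R=[b for b in blobs(mask(c,"red",90,40),20)]
for a,ce,uv in R:
    p=pts(c,uv); print("red",a,ce,np.median(p,0),np.percentile(p[:,2],[5,50,95]))
# plate plane: light grey pixels in the window of the moved plate
H,W=c["depth"].shape; vv,uu=np.mgrid[170:245,265:345]; uv=np.c_[uu.ravel(),vv.ravel()]; p=pts(c,uv)
ok=(c["frame"][uv[:,1],uv[:,0]].min(1)>110); p=p[ok]; uv=uv[ok]
for lo in (-.003,.004,.012,.02,.03): g=(p[:,2]>lo)&(p[:,2]<lo+.008); print(lo,g.sum())
g=(p[:,2]<.03); A=np.c_[p[g][:,:2],np.ones(g.sum())]; f=np.linalg.lstsq(A,p[g][:,2],rcond=None)[0]; print("slope",np.degrees(np.arctan(f[:2])),"res",np.std(A@f-p[g][:,2]),"medz",np.median(p[g],0))
E
```

```text
1151 [232.9826 205.1043] [ 0.6415 -0.238   0.0077] z pct [0.0065 0.0077 0.0089]
431 [306.1323 213.9026] [ 0.5759 -0.2056  0.0426] z pct [0.0232 0.0426 0.0455]
red 134 [286.4179 144.2388] [ 0.5625 -0.2675  0.0077] [0.0065 0.0077 0.0088]
red 168 [332.3571 189.7976] [ 0.5411 -0.2033  0.0133] [-0.0016  0.0133  0.0149]
-0.003 133
0.004 1048
0.012 1689
0.02 23
0.03 32
slope [-3.0965  4.2012] res 0.004401877689395108 medz [ 0.5825 -0.2137  0.0139]
```

```bash

python3 -W ignore - <<'E'
from check import *
c,s=load("wrist",28); k,a=holder(c,s,(.576,-.2056),"green",.008)
E
```

```text
top n 543 z 0.04486156603990199 mean [ 0.5765 -0.1996] minmax mid [ 0.5767 -0.1984] ext [0.0288 0.0262]
   green knob [ 0.5765 -0.1996] pointer n 133 dist mean,max 0.03508121689396417 0.04292434242097937 z 0.013558357718953085 angle -172.21739377799975
  units [-1.4892  2.469  -0.0001]
```

```bash

python3 -m pendant '[[[-0.5,0.82,0,0,0,0,0.3],[-0.5,0.82,0,0,0,0,0.3],[-0.5,0.82,0,0,0,0,0.3],[0,0,0,0,0,0,0.3],[0,0,0,0,0,0,0.3],[0,0,0,0,0,0,0.3],[0,0,0,0,0,0,0.3],[0,0,0,0,0,0,0.3]]]' 
python3 -W ignore - <<'E'
from check import *
c,s=load("wrist",29); k,a=holder(c,s,(.5765,-.199),"green",.008); tool(s,k,.0445)
print(s["tcp_pos"],s["eef_rot"])
H,W=c["depth"].shape; vv,uu=np.mgrid[:H,:W]; uv=np.c_[uu.ravel(),vv.ravel()]; p=pts(c,uv)
d=np.hypot(p[:,0]-k[0],p[:,1]-k[1]); g=(d<.026)&(d>.019)&(p[:,2]>.005)&(p[:,2]<.025)
A=np.c_[p[g][:,:2],np.ones(g.sum())]; f=np.linalg.lstsq(A,p[g][:,2],rcond=None)[0]; print(g.sum(),"slope",np.degrees(np.arctan(f[:2])),"res",np.std(A@f-p[g][:,2]),"medz",np.median(p[g],0))
E
```

```text
time_s: 68.2
tcp_pos: [0.5768, -0.1998, 0.1689]
eef_rot: [180.0, -0.0, -118.9]
contact_force: [0.4, 0.4, 0.8]
gripper_width: 0.0567
gripper_force: 0.0
  top n 771 z 0.04488531645734589 mean [ 0.5762 -0.1955] minmax mid [ 0.5763 -0.1954] ext [0.0293 0.0298]
   green knob [ 0.5762 -0.1955] pointer n 136 dist mean,max 0.0355954525188829 0.04335399614716293 z 0.013695871535646442 angle -166.55403106965
  units [-0.1735  0.1322  0.    ]
  units [-0.1745  0.1305  6.2214]
[ 0.5768 -0.1998  0.1689] [ 179.9841   -0.0096 -118.9487]
715 slope [-0.0576 -0.0849] res 0.0006930436421517896 medz [ 0.5686 -0.2039  0.0147]
```

```bash

python3 -m pendant '[[[-0.17,0.13,0,0,0,-1,0.2],[0,0,0,0,0,-1,0.2],[0,0,0,0,0,-1,0.2],[0,0,0,0,0,-1,0.2],[0,0,0,0,0,-1,0.2],[0,0,0,0,0,-1,0.2],[0,0,0,0,0,-1,0.2],[0,0,0,0,0,-1,0.2]]]' 
python3 -m pendant '[[[0,0,0,0,0,-1,0.2],[0,0,0,0,0,-1,0.2],[0,0,0,0,0,-1,0.2],[0,0,0,0,0,-1,0.2],[0,0,0,0,0,-1,0.2],[0,0,0,0,0,-1,0.2],[0,0,0,0,0,0,0.2],[0,0,0,0,0,0,0.2]]]' 
python3 -W ignore - <<'E'
from check import *
c,s=load("wrist",30); k,a=holder(c,s,(.5765,-.1955),"green",.008); tool(s,k,.0440)
print(s["tcp_pos"],s["eef_rot"])
E
```

```text
time_s: 69.05
tcp_pos: [0.5762, -0.1954, 0.169]
eef_rot: [180.0, 0.0, -86.8]
contact_force: [0.2, -0.5, -0.3]
gripper_width: 0.0528
gripper_force: 0.0
time_s: 69.85
tcp_pos: [0.5761, -0.1953, 0.1691]
eef_rot: [180.0, 0.0, -63.0]
contact_force: [-0.6, 1.1, -0.0]
gripper_width: 0.0525
gripper_force: 0.0
  top n 781 z 0.045026932467771286 mean [ 0.5772 -0.1955] minmax mid [ 0.577  -0.1953] ext [0.0289 0.0296]
   green knob [ 0.5772 -0.1955] pointer n 127 dist mean,max 0.036195844762880264 0.044247535326972065 z 0.013526083156531754 angle -166.73542504663297
  units [ 0.0344 -0.0447 -0.    ]
  units [ 0.035  -0.0457  6.2525]
[ 0.5761 -0.1953  0.1691] [179.9907   0.0052 -63.0424]
```

```bash

python3 -m pendant '[[[0.03,-0.03,1,0,0,0,0.2],[0,0,1,0,0,0,0.2],[0,0,1,0,0,0,0.2],[0,0,1,0,0,0,0.2],[0,0,1,0,0,0,0.2],[0,0,0.7,0,0,0,0.2],[0,0,0.4,0,0,0,0.2],[0,0,0.15,0,0,0,0.2]]]' 
python3 -m pendant '[[[0,0,0,0,0,0,0.2],[0,0,0,0,0,0,0.2],[0,0,0,0,0,0,-1],[0,0,0,0,0,0,-1],[0,0,0,0,0,0,-1],[0,0,0,0,0,0,-1],[0,0,0,0,0,0,-1],[0,0,0,0,0,0,-1]]]' 30
python3 -m pendant '[[[0,0,-0.4,0,0,0,-1],[0,0,-0.7,0,0,0,-1],[0,0,-1,0,0,0,-1],[0,0,-1,0,0,0,-1],[0,0,-0.7,0,0,0,-1],[0,0,0,0,0,-1,-1],[0,0,0,0,0,-1,-1],[0,0,0,0,0,0,-1]]]' 
python3 -m pendant '[[[0.75,0.09,0,0,0,0,-1],[0.75,0.09,0,0,0,0,-1],[0.75,0.09,0,0,0,0,-1],[0.75,0.09,0,0,0,0,-1],[0,0,0,0,0,0,-1],[0,0,0,0,0,0,-1],[0,0,0,0,0,0,-1],[0,0,0,0,0,0,-1]]]' 
python3 -W ignore - <<'E'
from check import *
c,s=load("wrist",31); print(s["tcp_pos"],s["eef_rot"],s["gripper_width"]); held(c,s,s["tcp_pos"][2]-.036); stand(c,(.606,-.2503)); tool(s,(.606,-.2502),.0760)
E
```

```text
time_s: 70.7
tcp_pos: [0.5767, -0.1955, 0.0435]
eef_rot: [179.9, 0.0, -62.9]
contact_force: [0.4, 0.7, 0.2]
gripper_width: 0.0524
gripper_force: 0.0
time_s: 71.5
tcp_pos: [0.5771, -0.1954, 0.0445]
eef_rot: [-180.0, -0.0, -62.9]
contact_force: [-0.0, 0.6, 4.0]
gripper_width: 0.0293
gripper_force: 30.0
time_s: 72.3
tcp_pos: [0.577, -0.1954, 0.1209]
eef_rot: [-180.0, -0.0, -54.9]
contact_force: [-0.6, 0.0, -0.3]
gripper_width: 0.0296
gripper_force: 30.0
time_s: 73.1
tcp_pos: [0.6054, -0.2484, 0.1202]
eef_rot: [180.0, 0.0, -54.9]
contact_force: [-0.2, -0.2, -0.9]
gripper_width: 0.0291
gripper_force: 30.0
[ 0.6054 -0.2484  0.1202] [179.9962   0.008  -54.9005] 0.029068587348707892
  held n 3 max 0.038576639056666265 z 0.08951372967859617 angle -113.47815381893196
  units [0.091  0.025  2.2088]
```

```bash

python3 -m pendant '[[[0.09,0.025,0.6,0,0,0,-1],[0,0,0.7,0,0,0,-1],[0,0,0.5,0,0,0,-1],[0,0,0.3,0,0,0,-1],[0,0,0.1,0,0,0,-1],[0,0,0,0,0,0,-1],[0,0,0,0,0,0,0.3],[0,0,0,0,0,0,0.3]]]' 
python3 -m pendant '[[[0,0,0,0,0,0,0.3],[0,0,0,0,0,0,0.3],[0,0,0,0,0,0,-1],[0,0,0,0,0,0,-1],[0,0,0,0,0,0,-1],[0,0,0,0,0,0,-1],[0,0,0,0,0,1,-1],[0,0,0,0,0,1,-1]]]' 20
python3 -m pendant '[[[0,0,0,0,0,1,-1],[0,0,0,0,0,1,-1],[0,0,0,0,0,1,-1],[0,0,0,0,0,1,-1],[0,0,0,0,0,1,-1],[0,0,0,0,0,1,-1],[0,0,0,0,0,1,-1],[0,0,0,0,0,1,-1]]]' 
python3 -m pendant '[[[0,0,0,0,0,1,-1],[0,0,0,0,0,1,-1],[0,0,0,0,0,1,-1],[0,0,0,0,0,1,-1],[0,0,0,0,0,1,-1],[0,0,0,0,0,1,-1],[0,0,0,0,0,1,-1],[0,0,0,0,0,1,-1]]]' 
python3 -m pendant '[[[0,0,0,0,0,1,-1],[0,0,0,0,0,1,-1],[0,0,0,0,0,1,-1],[0,0,0,0,0,1,-1],[0,0,0,0,0,0.4,-1],[0,0,0,0,0,0,-1],[0,0,0,0,0,0,-1],[0,0,0,0,0,0,0.3]]]' 
python3 -m pendant '[[[0,0,0,0,0,0,0.3],[0,0,0,0,0,0,0.3],[0,0,-0.3,0,0,0,0.3],[0,0,-1,0,0,0,0.3],[0,0,-1,0,0,0,0.3],[0,0,-1,0,0,0,0.3],[0,0,-1,0,0,0,0.3],[0,0,-0.3,0,0,0,0.3]]]' 
python3 -W ignore - <<'E'
from check import *
c,s=load("wrist",32); print(s["tcp_pos"],s["eef_rot"],s["joints"]); stand(c,(.606,-.2503)); holder(c,s,(.606,-.2503),"green",.04); tool(s,(.6395,.0145)); tool(s,(.6236,.2190)); tool(s,(.4797,.4146))
E
```

```text
time_s: 73.95
tcp_pos: [0.6063, -0.2505, 0.0759]
eef_rot: [-180.0, -0.0, -54.9]
contact_force: [0.2, -0.5, -0.2]
gripper_width: 0.04
gripper_force: 0.0
time_s: 74.75
tcp_pos: [0.6061, -0.2504, 0.0761]
eef_rot: [180.0, 0.0, -63.1]
contact_force: [0.2, -0.3, 0.4]
gripper_width: 0.0297
gripper_force: 20.0
time_s: 75.55
tcp_pos: [0.6062, -0.2504, 0.0762]
eef_rot: [-180.0, 0.0, -95.1]
contact_force: [-0.3, -0.3, -0.8]
gripper_width: 0.0298
gripper_force: 20.0
time_s: 76.35
tcp_pos: [0.6062, -0.2504, 0.0762]
eef_rot: [-180.0, 0.0, -127.1]
contact_force: [0.5, -1.4, 0.2]
gripper_width: 0.029
gripper_force: 20.0
time_s: 77.15
tcp_pos: [0.6061, -0.2505, 0.0762]
eef_rot: [180.0, -0.0, -144.5]
contact_force: [0.3, 0.5, -0.8]
gripper_width: 0.0332
gripper_force: 0.0
time_s: 77.95
tcp_pos: [0.6073, -0.2508, 0.1712]
eef_rot: [-179.8, 0.1, -144.5]
contact_force: [0.2, -0.5, 1.0]
gripper_width: 0.0569
gripper_force: 0.0
[ 0.6073 -0.2508  0.1712] [-179.8199    0.1492 -144.4838] [ -5.4462  21.8906  -7.8385   0.044  -60.0402 -49.0597]
   red mid [ 0.5608 -0.2682] dir -158.6733672113379 len,wid [0.0421 0.0038] z 0.007783185023213013
   black mid [ 0.5859 -0.1996] dir 111.82573753345415 len,wid [0.0359 0.0029] z 0.007671068402153591
  post [ 0.6063 -0.2504] yaw red 21.326632788662128 yaw black 21.82573753345413 dist 0.04883147118147331 0.05471959450244331
  z~40 pixels centroid [ 0.5837 -0.2511] n 55 medz 0.04136371311242931
  top n 972 z 0.07690116525760562 mean [ 0.6059 -0.2502] minmax mid [ 0.6061 -0.2501] ext [0.0298 0.0297]
   green knob [ 0.6059 -0.2502] pointer n 142 dist mean,max 0.035803207632255224 0.043791671717188424 z 0.045577859601580645 angle 111.85337872095855
  units [ 0.0382  0.0659 -0.0003]
  units [-9.0159  9.8629 -0.0075]
  units [-14.3088  18.6474  -0.0213]
  units [-14.134   30.7876  -0.0599]
```

Green is back on its post, centred and aligned to within 0.2°. Now back to the button, then a check of everything before pressing.

```bash

python3 -m pendant '[[[-0.46,1,0,0,0,0,-1],[-0.46,1,0,0,0,0,-1],[-0.46,1,0,0,0,0,-1],[-0.46,1,0,0,0,0,-1],[-0.46,1,0,0,0,0,-1],[-0.46,1,0,0,0,0,-1],[-0.46,1,0,0,0,0,-1],[-0.46,1,0,0,0,0,-1]]]' 
python3 -m pendant '[[[-0.46,1,0,0,0,0,-1],[-0.46,1,0,0,0,0,-1],[-0.46,1,0,0,0,0,-1],[-0.46,1,0,0,0,0,-1],[-0.46,1,0,0,0,0,-1],[-0.46,1,0,0,0,0,-1],[-0.46,1,0,0,0,0,-1],[-0.46,1,0,0,0,0,-1]]]' 
python3 -m pendant '[[[-0.46,1,0,0,0,0,-1],[-0.46,1,0,0,0,0,-1],[-0.46,1,0,0,0,0,-1],[-0.46,1,0,0,0,0,-1],[-0.46,1,0,0,0,0,-1],[-0.46,1,0,0,0,0,-1],[-0.46,1,0,0,0,0,-1],[-0.46,1,0,0,0,0,-1]]]' 
python3 -m pendant '[[[-0.46,1,0,0,0,0,-1],[-0.46,1,0,0,0,0,-1],[-0.46,1,0,0,0,0,-1],[-0.46,1,0,0,0,0,-1],[-0.46,1,0,0,0,0,-1],[-0.46,1,0,0,0,0,-1],[0,0.7,0,0,0,0,-1],[0,0,0,0,0,0,-1]]]' 
python3 -W ignore - <<'E'
from check import *
c,s=load("wrist",33); print(s["tcp_pos"],s["eef_rot"],s["joints"])
tool(s,(.4797,.4146),.052)
for a,ce,uv in blobs(mask(c,"green"),60):
    q=plane(c,uv,.0215); print(a,ce,q.mean(0))
check(33)
E
```

```text
time_s: 78.8
tcp_pos: [0.5725, -0.0766, 0.1673]
eef_rot: [180.0, -0.1, -144.5]
contact_force: [0.5, -0.6, 0.0]
gripper_width: 0.0018
gripper_force: 0.0
time_s: 79.6
tcp_pos: [0.5395, 0.0963, 0.1674]
eef_rot: [180.0, -0.1, -144.5]
contact_force: [1.0, 0.4, -0.6]
gripper_width: 0.0001
gripper_force: 0.0
time_s: 80.4
tcp_pos: [0.5066, 0.2692, 0.1673]
eef_rot: [180.0, -0.1, -144.5]
contact_force: [0.2, 0.3, 0.5]
gripper_width: 0.0003
gripper_force: 0.0
time_s: 81.2
tcp_pos: [0.4733, 0.4114, 0.1678]
eef_rot: [180.0, -0.0, -144.4]
contact_force: [-0.3, 0.3, 0.1]
gripper_width: 0.0004
gripper_force: 0.0
[0.4733 0.4114 0.1678] [ 179.9993   -0.0267 -144.4204] [  58.7966   19.5867  -11.8402   -0.0131  -58.5974 -113.2102]
  units [-0.3551 -0.0544  5.7891]
637 [255.6672 189.7096] [0.4792 0.4137 0.0215]
top
  top n 64 z 0.0774085819423137 mean [ 0.6047 -0.247 ] minmax mid [ 0.6045 -0.2462] ext [0.0236 0.03  ]
   green knob [ 0.6047 -0.247 ] pointer n 11 dist mean,max 0.034006885941024426 0.040820131136791504 z 0.0471152109292261 angle 112.65552879254146
  units [ 13.7889 -30.5511   0.0111]
  top 
[... 923 characters left out ...]
s [ 13.5571 -30.6197   0.0113]
  top n 104 z 0.07844507689751612 mean [0.6272 0.2199] minmax mid [0.6278 0.22  ] ext [0.0289 0.0271]
   blue knob [0.6272 0.2199] pointer n 23 dist mean,max 0.03469040420088072 0.042214902691756394 z 0.04697613525482369 angle 93.35007702737222
  units [ -0.7179 -12.1816   0.0013]
  top n 94 z 0.07775859590603679 mean [0.6441 0.0168] minmax mid [0.644  0.0162] ext [0.0306 0.0307]
   yellow knob [0.6441 0.0168] pointer n 19 dist mean,max 0.033751398139149215 0.043321701037606096 z 0.04714028225231437 angle 85.3938755107145
  units [  4.4953 -20.9357   0.0052]
  top n 56 z 0.04278384952402969 mean [ 0.4983 -0.4256] minmax mid [ 0.4978 -0.4254] ext [0.0328 0.0364]
```

View pics/scene33.png

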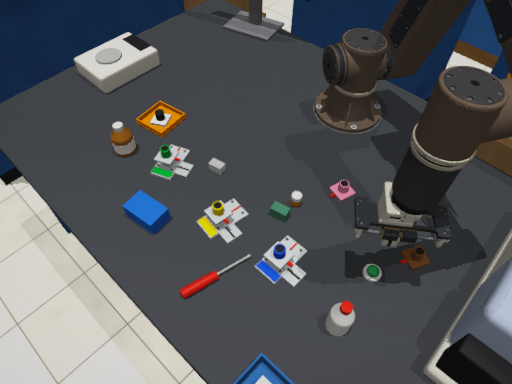

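Everything is in place: holders at (166,152), (218,208) and (280,251), reference in the case at (160,116), bystanders unmoved. Second press.

```bash

python3 -m pendant '[[[-0.35,-0.05,0,0,0,0,-1],[0,0,1,0,0,0,-1],[0,0,1,0,0,0,-1],[0,0,1,0,0,0,-1],[0,0,1,0,0,0,-1],[0,0,1,0,0,0,-1],[0,0,0.8,0,0,0,-1],[0,0,0,0,0,0,-1]]]' 
python3 -m pendant '[[[0,0,0.2,0,0,0,-1],[0,0,0.2,0,0,0,-1],[0,0,0.2,0,0,0,-1],[0,0,0.1,0,0,0,-1],[0,0,0,0,0,0,-1],[0,0,0,0,0,0,-1],[0,0,0,0,0,0,-1],[0,0,0,0,0,0,-1]]]' 
python3 -m pendant '[[[0,0,0.08,0,0,0,-1],[0,0,0,0,0,0,-1],[0,0,0,0,0,0,-1],[0,0,0,0,0,0,-1],[0,0,0,0,0,0,-1],[0,0,0,0,0,0,-1],[0,0,0,0,0,0,-1],[0,0,0,0,0,0,-1]]]' 
```

```text
time_s: 82.15
tcp_pos: [0.4805, 0.4113, 0.0499]
eef_rot: [-179.9, -0.2, -144.6]
contact_force: [0.3, 0.0, -0.7]
gripper_width: 0.0003
gripper_force: 0.0
time_s: 82.95
tcp_pos: [0.4813, 0.4135, 0.0387]
eef_rot: [180.0, 0.1, -144.5]
contact_force: [3.5, -0.3, 4.1]
gripper_width: 0.0005
gripper_force: 2.3
time_s: 83.75
tcp_pos: [0.4813, 0.4135, 0.0381]
eef_rot: [180.0, 0.1, -144.5]
contact_force: [1.8, -1.7, 13.3]
gripper_width: 0.0003
gripper_force: 7.0
```

```bash

python3 -m pendant '[[[0,0,0.1,0,0,0,-1],[0,0,0,0,0,0,-1],[0,0,0,0,0,0,-1],[0,0,0,0,0,0,-1],[0,0,0,0,0,0,-1],[0,0,0,0,0,0,-1],[0,0,0,0,0,0,-1],[0,0,0,0,0,0,-1]]]' 
python3 -m pendant '[[[0,0,-0.5,0,0,0,-1],[0,0,-1,0,0,0,-1],[0,0,-1,0,0,0,-1],[0,0,-1,0,0,0,-1],[0,0,-1,0,0,0,-1],[0,0,-1,0,0,0,-1],[0,0,-1,0,0,0,-1],[0,0,0,0,0,0,-1]]]' 
python3 -W ignore - <<'E'
from check import *
check(34)
E
```

```text
time_s: 84.55
tcp_pos: [0.4814, 0.4135, 0.0378]
eef_rot: [-180.0, 0.1, -144.4]
contact_force: [-4.0, -4.9, 27.6]
gripper_width: 0.0001
gripper_force: 13.9
time_s: 85.35
tcp_pos: [0.4808, 0.4138, 0.1667]
eef_rot: [179.9, 0.1, -144.5]
contact_force: [-0.9, 0.8, -0.5]
gripper_width: 0.0007
gripper_force: 0.0
top
  top n 67 z 0.07719021596431475 mean [ 0.6043 -0.2466] minmax mid [ 0.6029 -0.2462] ext [0.0269 0.03  ]
   green knob [ 0.6043 -0.2466] pointer n 12 dist mean,max 0.03296975703642873 0.040341962880288955 z 0.04807906284362107 angle 111.69164654039494
  units [ 14.144  -30.4678  -0.0744]
  top n 65 z 0.07792664270206306 mean [0.6226 0.2186] minmax mid [0.6233 0.2189] ext [0.0271 0.0269]
   blue knob [0.6226 0.2186] pointer n 12 dist mean,max 0.038019368425469144 0.043708584849329137 z 0.04725002215208862 angle 89.43493741937502
  units [ -0.1065 -12.0643  -0.016 ]
  top n 60 z 0.07801959031100925 mean [0.6382 0.0141] minmax mid [0.6383 0.0133] ext [0.0238 0.0266]
   yellow knob [0.6382 0.0141] pointer n 12 dist mean,max 0.037748747982557875 0.04398096905465582 z 0.04660867133875
[... 435 characters left out ...]
s [ 13.895  -30.5806  -0.04  ]
  top n 108 z 0.07860875905627684 mean [0.6277 0.2201] minmax mid [0.628  0.2201] ext [0.0293 0.0271]
   blue knob [0.6277 0.2201] pointer n 24 dist mean,max 0.03434195263117867 0.042028415618154076 z 0.04707052643136439 angle 93.92135062840946
  units [ -0.4022 -12.1412  -0.0131]
  top n 93 z 0.07767778859910113 mean [0.6439 0.0165] minmax mid [0.644  0.0161] ext [0.0306 0.0307]
   yellow knob [0.6439 0.0165] pointer n 18 dist mean,max 0.03353010011724774 0.04191621991873109 z 0.04683287335922687 angle 85.14445639048284
  units [  4.8474 -20.9011  -0.0252]
  top n 56 z 0.043458128643263094 mean [ 0.4982 -0.4253] minmax mid [ 0.4978 -0.4254] ext [0.032  0.0348]
```

```bash
python3 -c "
from plant import r
print(r.close_job())"
```

```text
the job is handed in; nothing more can be done
None
```

The job is done and handed in at about 85 s: the reference lies in the case, all three holders were set over red, scanned, turned over black and scanned again, and the green holder, knocked off its post between the scans, was put back first.

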